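Check coating wheels for bearing play and cover the sound bearing

TASK

Check the two white coating wheels for bearing play: take the wheel on the left (seen from the robot) by its rim and gently rock it sideways, first to the left until it stops, then to the right until it stops, then do the same with the right-hand wheel. One wheel wobbles widely and the other hardly moves: lower the cover plate onto the bearing housing of the one that hardly moves, both dowel pins through its holes and lying flat, fully home, and let go; do not drop it. Leave the worn one's housing open, do not force the wheels past their stops, and leave the bowl, jar, palette knife and mould where they are.

Things in the scene. Friction and masses are not known exactly. Their poses are not given: they have to be found in the camera images.
- unit_1: a fixed coating-wheel unit (both look the same); origin on the worktop, mid base plate 200x180x14 mm; x away from the robot, y to its left. Hub centre at (0, -70, 115) mm. A feed pipe d 18 runs straight above the wheel at z = 330 from a post at x = 112 to x = -55, where it turns down to z = 309: no way in from straight above; a tool tilted about 34 degrees, coming from the robot's side, clears it.
- unit_2: the other fixed coating-wheel unit (both look the same); origin on the worktop, mid base plate 200x180x14 mm; x away from the robot, y to its left. Hub centre at (0, -70, 115) mm. A feed pipe d 18 runs straight above the wheel at z = 330 from a post at x = 112 to x = -55, where it turns down to z = 309: no way in from straight above; a tool tilted about 34 degrees, coming from the robot's side, clears it.
- wheel_1 (a joint): rock of this unit's wheel about a level line along unit x through the hub centre, rad: 0 upright, + when its top leans left (unit +y). Moves with under 2 N at the rim and stays where left, up to springy-firm stops: one unit (worn) at about +-0.10 (6.6 mm at the rim point), the other (sound) at +-0.025 (1.6 mm); which is which must be felt. It cannot spin (drive locked).
- wheel_2 (a joint): rock of this unit's wheel about a level line along unit x through the hub centre, rad: 0 upright, + when its top leans left (unit +y). Moves with under 2 N at the rim and stays where left, up to springy-firm stops: one unit (worn) at about +-0.10 (6.6 mm at the rim point), the other (sound) at +-0.025 (1.6 mm); which is which must be felt. It cannot spin (drive locked).
- rim_1 (a point): where to take this unit's white upright wheel (d 180, 14 mm thick, hub d 60, axle along unit y): mid-thickness, 80 mm from the hub centre, 34 degrees forward of the top on the robot's side; moves with the wheel. Approach along the radius through it. 50 mm free on the housing side of the wheel, other side open.
- rim_2 (a point): where to take this unit's white upright wheel (d 180, 14 mm thick, hub d 60, axle along unit y): mid-thickness, 80 mm from the hub centre, 34 degrees forward of the top on the robot's side; moves with the wheel. Approach along the radius through it. 50 mm free on the housing side of the wheel, other side open.
- seat_1 (a point): centre of the flat top (135 mm up) of unit_1's aluminium bearing housing, 104 (x) x 64 (y) mm, at unit (0, 40, 135) mm: where the middle of the plate's underside comes to rest. An open pocket shows the bearing. Two upright dowel pins, d 8, 12 mm high, tapered tips, at x = -38 and +38 mm from here; axes as the unit's.
- seat_2 (a point): centre of the flat top (135 mm up) of unit_2's aluminium bearing housing, 104 (x) x 64 (y) mm, at unit (0, 40, 135) mm: where the middle of the plate's underside comes to rest. An open pocket shows the bearing. Two upright dowel pins, d 8, 12 mm high, tapered tips, at x = -38 and +38 mm from here; axes as the unit's.
- cover_mid (a point): loose cover plate, 0.3-0.45 kg, aluminium 100 (x) x 62 (y) x 8 mm, lying flat on the worktop between the units; two through holes d 9.5 at x = -38 and +38 mm; black square knob 20 x 20 mm upright in its middle (faces along x and y), top 44 mm above the underside. This point: half-way up, 22 mm above the underside; z up. It fits either way round.
- bowl: bystander: steel bowl, diameter 150, 70 mm high, origin under its centre; leave alone
- jar: bystander: glass jar, diameter 68, 100 mm high, origin under its centre; leave alone
- palette_knife: bystander: palette knife lying at the far left, about 0.25 m long, under 30 mm high; leave alone
- mould: bystander: clear chocolate mould 200 x 100 x 24 mm lying flat, origin under its centre; leave alone
Things that resemble listed ones, but are neither listed nor needed, are in the scene too. Of the things that look like the part that bears cover_mid, the middle-sized one is meant.

How it is judged:
By the outcome, as a careful person would: the job done as asked, in the order asked, and still so for the second after the job is handed in, with the robot touching nothing.
It also fails if it takes over 64 s, if anything falls off the work surface, if the arm or the gripper's body presses on something with over 40 N, if the wrist force passes 120 N, or if a joint passes its speed limit or range.

ROBOT

A 6-joint arm with a two-finger parallel gripper is mounted at the origin on the work surface. World frame = base frame: x ahead of the robot, y to its left, z up, the work surface at z = 0. Lengths are in m, angles in rad, forces in N, time in s.
With the tool pointing down it reaches from about 0.35 to 0.95 m from the base axis. Payload 17.4 kg.
Tool frame: the origin (TCP) lies on the centre line of the jaws, within the pads' length; the fingertips stand tips_ahead ahead of it and the grasp point (between the pads) lies 8 mm behind it (tips_ahead is the distance from the TCP to the fingertips, in m); z points along the fingers, y is the line along which they close (so a half turn about z gives the same grasp; the last joint's range is limited). The gripper opens to 93 mm and grips with 3 to 60 N. Pads are 15 mm wide; open, the fingers measure 128 mm over their backs; the gripper's body (75 mm by 188 mm) begins 65 mm behind the grasp point.
Start: joints at [-1.177, 0.116, 1.442, -0, 1.584, -0.038], TCP at [0.282, -0.613, 0.23] pointing down, gripper open.
Joint ranges: [-2.83, 2.83], [-0.83, 2.19], [0.07, 2.5], [-1.14, 4.28], [0.01, 3], [-2.97, 2.97]. Speed limits (rad/s): [1.89, 1.89, 2.22, 3.14, 3.14, 3.14].

INTERFACE

Orientations are given as a unit quaternion [x, y, z, w].
In Python, from station import sense, snapshot, camera_params, close_job, tips_ahead gives the robot as it stands.
- The arm moves only by the shell command python3 -m creep 'ROWS'. ROWS is JSON, a list of rows, each a list of 3 entries, a list of its own where there are three numbers: the shift along the tool's x, y, z in mm, then the turn, a rotation vector about the tool's x, y, z in degrees, then the finger opening in mm, from 0 to 93. A call has 1 to 5 rows; each row is the pose to reach, as a shift and turn from the pose commanded when the call began, along the tool's axes at that moment; what a row does not reach only later rows make up. A row lasts 1/8 s, in which the tool goes at most 62.5 mm and 10.7 degrees, less where a joint would pass 70% of its speed; a pose out of reach is approached as far as the arm can. A call with a gripper value outside its range is refused whole. The fingers move at their own pace and stop on an object; the grip force is fixed at half the most. Time passes only in rows, so rows that repeat a pose let the fingers close. It gives the time, the measured TCP pose, the force, the opening and the grip force at its end, in the units of the state.
- sense(): the state, without advancing time (a new reading comes with each control period).
- snapshot(name): name is "scene" or "top" or "wrist"; returns (picture, depth): 420x560x3 uint8, red, green, blue; 420x560 float32, m along the optical axis (not along the pixel's ray), 0 where there is no reading.
- camera_params(name): a dict with "camera_matrix" (3x3 intrinsics, pixels), "view" (4x4, takes a point from world to camera coordinates); the wrist camera has in their place "tool_from_camera" (4x4, takes a point from camera to tool coordinates, whose origin is the TCP and whose axes are the flange's). Camera axes: x right, y down, z forward; pixel columns grow to the right and rows downward; lengths in m; the calibration is good to about 2 mm. A picture is of the moment at which its call begins: read the wrist's pose just before it. camera_params takes no time and is no camera call.
- close_job(): hands the job in; it is judged then, once.
The state is a dict: "clock": time; "qpos": joint angles; "joint_velocities": joint speeds; "effort": joint torques, N m; "tcp_pos": TCP position; "ee_rot": TCP orientation; "ft_force": force on the tool from outside, world axes, zero at the start; "torque": the same for the moment, N m; "width": finger opening in m; "gripper_force": force on a finger pad.
Only numpy, scipy, OpenCV 4.12 (cv2) and the standard library are available. Lean on these libraries where they do the work, as an engineer would, in place of code of your own. Each camera call takes 0.05 s, during which the arm holds its last target. There are 200 camera calls.

## Working session

There is one attempt and no reset: what is moved stays moved. The work goes in short steps, Python scripts to look and compute and a shell command to move; the robot and the scene stay as the last step left them, time stands still between calls to the robot, and variables do not carry over. Pictures are saved under pics/ and viewed, at most 10 in all, crops included, and the job is handed in when it is done.

```bash
ls; mkdir -p pics
python3 - <<'E'
from station import *
import cv2,numpy as np
s=sense();print(s,tips_ahead)
for n in("scene","top"):
    p,d=snapshot(n);np.savez(n,p=p,d=d);cv2.imwrite(f"pics/{n}0.png",p[...,::-1]);print(n,camera_params(n))
print(camera_params("wrist"))
E
```

```text
pics
{'clock': 0.0, 'qpos': array([-1.17681146e+00,  1.16475471e-01,  1.44222595e+00, -7.87588772e-06,
        1.58397290e+00, -3.77950479e-02]), 'joint_velocities': array([-0.00048213,  0.0008544 , -0.00072669, -0.00079202,  0.00153992,
        0.00086852]), 'effort': array([ 4.41072116e-04, -7.21274114e+01, -6.22599649e+01,  7.79356132e-02,
        2.37999076e-02, -5.17839408e-05]), 'tcp_pos': array([ 0.28240643, -0.61289502,  0.22893667]), 'ee_rot': array([ 9.76786005e-01,  2.14216733e-01, -9.96859772e-05, -5.31577678e-04]), 'ft_force': array([-0.45350834, -0.38086424, -0.19684773]), 'torque': array([0.03760552, 0.00595354, 0.00655032]), 'gripper_force': 0.0, 'width': 0.09299963770576916} 0.011
scene {'camera_matrix': array([[413.98227806,   0.        , 280.76877158],
       [  0.        , 413.98227806, 209.36060554],
       [  0.        ,   0.        ,   1.        ]]), 'view': array([[ 0.67168752,  0.74080153,  0.00699709, -0.30281372],
       [ 0.5348431 , -0.47836562, -0.69649781, -0.18993263],
       [-0.51261948,  0.47157123, -0.7175248 ,  1.76358079],
       [ 0.        ,  0
[... 401 characters left out ...]
 [ 6.37412099e-02,  2.13688772e-04, -9.97966439e-01,
         1.42542702e+00],
       [ 0.00000000e+00,  0.00000000e+00,  0.00000000e+00,
         1.00000000e+00]])}
{'camera_matrix': array([[295.14542027,   0.        , 278.00627617],
       [  0.        , 295.14542027, 205.15409622],
       [  0.        ,   0.        ,   1.        ]]), 'tool_from_camera': array([[ 8.63826400e-04, -9.65787020e-01, -2.59335084e-01,
         7.28468153e-02],
       [ 9.99999538e-01,  9.43607290e-04, -1.83151740e-04,
        -1.51820372e-04],
       [ 4.21596049e-04, -2.59334806e-01,  9.65787389e-01,
        -1.55764621e-01],
       [ 0.00000000e+00,  0.00000000e+00,  0.00000000e+00,
         1.00000000e+00]])}
```

View pics/top0.png

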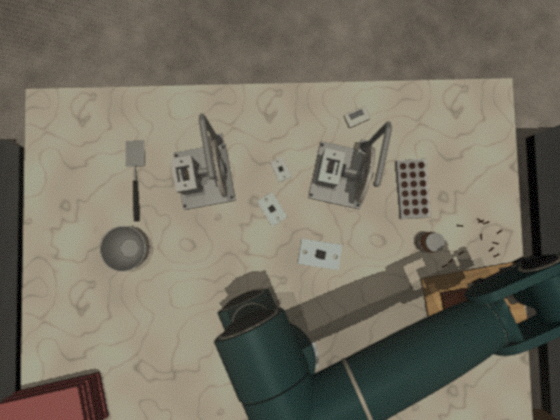

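View pics/scene0.png

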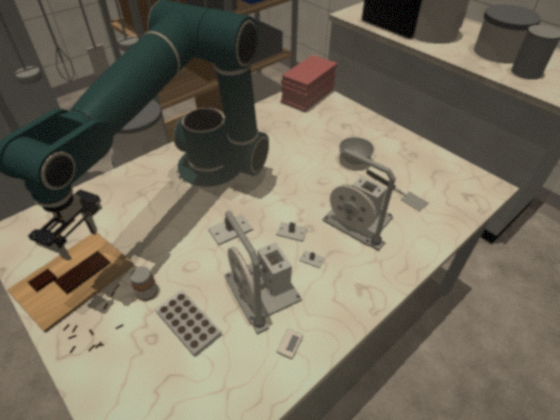

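Top view: left unit at about (205,178), right unit at (340,175). Candidates for the cover: small plate (281,169), middle plate (272,208), large plate (320,254), and a different slotted block at (356,117). By size, the middle one (272,208) is meant. I'll check it in one close crop.

```bash
cat > h.py <<'E'
from station import *
import cv2,numpy as np
from scipy.spatial.transform import Rotation as R
def T(s):
    M=np.eye(4);M[:3,:3]=R.from_quat(s["ee_rot"]).as_matrix();M[:3,3]=s["tcp_pos"];return M
def cam(n,s=None):
    c=camera_params(n);K=c["camera_matrix"]
    return K,(np.linalg.inv(c["view"]) if n!="wrist" else T(s)@c["tool_from_camera"])
def plane(uv,z,K,W):
    uv=np.atleast_2d(uv).astype(float);r=np.c_[(uv-K[:2,2])/[K[0,0],K[1,1]],np.ones(len(uv))]@W[:3,:3].T
    return W[:3,3]+r*((z-W[2,3])/r[:,2])[:,None]
def cloud(d,K,W):
    v,u=np.mgrid[:d.shape[0],:d.shape[1]];P=np.stack([(u-K[0,2])/K[0,0]*d,(v-K[1,2])/K[1,1]*d,d],-1)
    return P@W[:3,:3].T+W[:3,3]
E
python3 - <<'E'
from h import *
f=np.load("top.npz");p,d=f["p"],f["d"];K,W=cam("top")
c=p[90:285,120:400];cv2.imwrite("pics/topcrop.png",cv2.resize(c[...,::-1],None,fx=2.8,fy=2.8,interpolation=cv2.INTER_CUBIC))
P=cloud(d,K,W)
for n,(u,v) in dict(small=(281,169),mid=(272,208),big=(320,254),u1=(205,178),u2=(340,175),blk=(356,117)).items(): print(n,plane((u,v),0.01,K,W)[0].round(3), P[v,u].round(3))
# height-map components for low things
z=P[...,2]
print('table z',np.median(z[220:240,160:260]))
for nm,lo,hi in(("plates",.004,.02),("housing",.125,.142)):
    m=((z>lo)&(z<hi)).astype(np.uint8);m[:, :110]=0;m[270:]=0
    n,l,st,ce=cv2.connectedComponentsWithStats(m)
    for i in range(1,n):
        if st[i,4]>60:
            q=P[l==i][:,:2].astype(np.float32)*1000;print(nm,ce[i].round(),st[i,4],cv2.minAreaRect(q))
E
```

```text
small [ 0.643 -0.034  0.01 ] [ 0.641 -0.034  0.027]
mid [ 0.511 -0.     0.01 ] [ 0.508 -0.001  0.046]
big [ 0.352 -0.159  0.01 ] [ 0.354 -0.154  0.061]
u1 [0.618 0.226 0.01 ] [0.618 0.225 0.013]
u2 [ 0.618 -0.235  0.01 ] [ 0.603 -0.218  0.119]
blk [ 0.818 -0.296  0.01 ] [ 0.818 -0.296  0.011]
table z 0.0002804377944055636
plates [356. 117.] 321 ((820.423828125, -298.0103759765625), (58.421260833740234, 90.20832824707031), 16.97052764892578)
plates [211. 187.] 1171 ((646.4759521484375, 231.91067504882812), (250.23739624023438, 188.8508758544922), 8.111774444580078)
plates [338. 178.] 1700 ((636.5772705078125, -224.4034423828125), (178.65162658691406, 253.26971435546875), 82.4628677368164)
plates [134. 151.] 230 ((716.2345581054688, 467.2157897949219), (76.35057067871094, 85.05004119873047), 78.93354797363281)
plates [193. 156.] 308 ((683.7923583984375, 280.1723327636719), (76.84143829345703, 106.0081787109375), 8.828608512878418)
plates [280. 169.] 206 ((646.17236328125, -29.22258758544922), (87.78400421142578, 48.374725341796875), 20.294809341430664)
plates [397. 184.] 98 ((574.55737
[... 497 characters left out ...]
81, -155.81640625), (147.81219482421875, 98.5421142578125), 80.2657241821289)
plates [493. 266.] 116 ((295.6866149902344, -730.2774047851562), (17.563121795654297, 134.61927795410156), 5.716655254364014)
housing [332. 166.] 586 ((628.6480712890625, -193.92747497558594), (75.99555969238281, 104.5902328491211), 76.43235778808594)
housing [184. 173.] 534 ((618.4871215820312, 267.49090576171875), (105.1895523071289, 78.77577209472656), 9.216716766357422)
housing [361. 174.] 67 ((600.8231201171875, -277.9144592285156), (19.27935218811035, 83.1927261352539), 76.22062683105469)
housing [183. 174.] 64 ((617.60888671875, 274.3005676269531), (35.849464416503906, 17.401721954345703), 4.925618648529053)
```

View pics/topcrop.png

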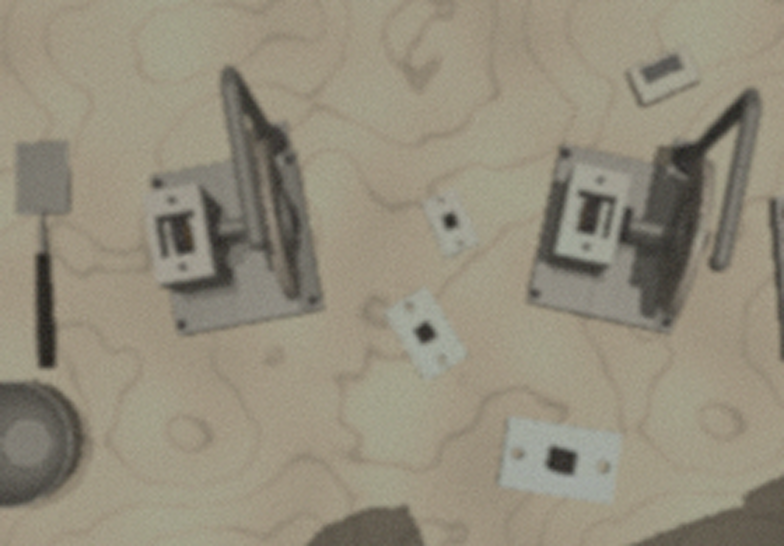

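The crop shows three look-alike plates: small (450,220), middle (425,331) and large (562,460), plus a slotted block at (662,78). The middle one is the 100 x 62 plate. The housings, each with two pins, are at (183,233) and (592,220). Next I'll measure the pins and plan the pre-grasp.

```bash
cat >> h.py <<'E'
def dot(g,u,v,r=2.2,bright=False):
    for _ in range(4):
        y,x=np.mgrid[int(v)-4:int(v)+6,int(u)-4:int(u)+6];w=g[y,x].astype(float)
        m=(x-u)**2+(y-v)**2<=r*r*1.6; w=w-w[m].min() if bright else w[m].max()-w
        w=np.clip(w,0,None)*m;u,v=(w*x).sum()/w.sum(),(w*y).sum()/w.sum()
    return u,v
def U(x,y,yaw):  # unit pose
    M=np.eye(4);M[:3,:3]=R.from_euler('z',yaw,degrees=True).as_matrix();M[:2,3]=x,y;return M
def rimpose(M,back=0,dy=0):  # tool TCP pose s.t. grasp point is 'back' m outside rim point; tool y=+unit y (camera on robot side)
    a=np.radians(34);z=np.array([np.sin(a),0,-np.cos(a)]);y=np.array([0,1,0.]);Q=np.eye(4);Q[:3,:3]=np.c_[np.cross(y,z),y,z]
    Q[:3,3]=np.array([0,-.07+dy,.115])-z*(.080+back-.008);return M@Q
def down(x,y,z,yaw):
    Q=np.eye(4);Q[:3,:3]=R.from_euler('z',yaw,degrees=True).as_matrix()@np.diag([1,-1,-1.]);Q[:3,3]=x,y,z;return Q
def delta(A,B):
    D=np.linalg.inv(A)@B;return (D[:3,3]*1000).round(1).tolist(),R.from_matrix(D[:3,:3]).as_rotvec(degrees=True).round(2).tolist()
def plan(A,wps,L=240,a=42):
    for B in wps:
        D=np.linalg.inv(A)@B;rv=R.from_matrix(D[:3,:3]).as_rotvec();n=int(np.ceil(max(np.linalg.norm(D[:3,3])*1000/L,np.degrees(np.linalg.norm(rv))/a,1e-6)));P0=A
        for i in range(1,n+1):
            Q=np.eye(4);Q[:3,3]=P0[:3,3]+(B[:3,3]-P0[:3,3])*i/n;Q[:3,:3]=P0[:3,:3]@R.from_rotvec(rv*i/n).as_matrix()
            print(delta(A,Q),Q[:3,3].round(3));A=Q
        A=B
E
python3 - <<'E'
from h import *
f=np.load("top.npz");p=f["p"];K,W=cam("top");g=cv2.GaussianBlur(cv2.cvtColor(p,7),(3,3),0)
us=[]
for n,a,b in(("L",(172,199),(183,267)),("R",(600,180),(582,262))):
    q=[dot(g,120+u/2.8-.3,90+v/2.8-.3) for u,v in(a,b)];w=plane(q,.147,K,W);d=w[0]-w[1];yaw=np.degrees(np.arctan2(d[1],d[0]))
    c=w.mean(0);M=U(c[0],c[1],yaw);o=(M@[0,-.04,0,1])[:2];print(n,np.round(q,1).tolist(),'len',np.linalg.norm(d),'yaw',yaw,'seat',c,'orig',o);us.append([*o,yaw])
np.save("units.npy",us)
A=T(sense())
B=rimpose(U(*us[0]),.10);print(B[:3,3])
plan(A,[down(.36,-.33,.30,110),down(.42,.05,.33,170),B])
E
```

```text
L [[180.9, 161.0], [184.8, 184.9]] len 0.07560910992339337 yaw 8.780918043929534 seat [0.61648885 0.27108296 0.147     ] orig [0.62259512 0.23155179]
R [[334.0, 153.9], [327.0, 184.8]] len 0.0988528556948798 yaw -14.452608902288583 seat [ 0.61765414 -0.18533032  0.147     ] orig [ 0.60767097 -0.2240645 ]
[0.53822722 0.14768954 0.25759446]
([62.9, -74.8, -23.6], [-0.02, -0.01, -28.42]) [ 0.308 -0.519  0.253]
([91.0, -35.9, -23.6], [-0.02, -0.01, -28.42]) [ 0.334 -0.424  0.276]
([97.1, 11.8, -23.7], [-0.02, -0.01, -28.42]) [ 0.36 -0.33  0.3 ]
([168.3, 93.2, -15.0], [0.0, 0.0, -30.0]) [ 0.39  -0.14   0.315]
([99.1, 164.8, -15.0], [0.0, 0.0, -30.0]) [0.42 0.05 0.33]
([-99.5, 116.7, 72.4], [-5.57, -33.69, -18.22]) [0.538 0.148 0.258]
```

```bash
python3 -m creep '[[[63,-75,-24],[0,0,-28.4],93],[[63,-75,-24],[0,0,-28.4],93],[[63,-75,-24],[0,0,-28.4],93]]'
python3 -m creep '[[[91,-36,-24],[0,0,-28.4],93],[[91,-36,-24],[0,0,-28.4],93],[[91,-36,-24],[0,0,-28.4],93]]'
python3 -m creep '[[[97,12,-24],[0,0,-28.4],93],[[97,12,-24],[0,0,-28.4],93],[[97,12,-24],[0,0,-28.4],93]]'
python3 -m creep '[[[168,93,-15],[0,0,-30],93],[[168,93,-15],[0,0,-30],93],[[168,93,-15],[0,0,-30],93],[[168,93,-15],[0,0,-30],93]]'
python3 -m creep '[[[99,165,-15],[0,0,-30],93],[[99,165,-15],[0,0,-30],93],[[99,165,-15],[0,0,-30],93],[[99,165,-15],[0,0,-30],93]]'
python3 - <<'E'
from h import *
s=sense();A=T(s);u=np.load("units.npy");print(s["clock"],s["qpos"],A[:3,3]);plan(A,[rimpose(U(*u[0]),.10)])
E
```

```text
clock: 0.48
tcp_pos: [0.3091, -0.5168, 0.2549]
ee_rot: [0.893, 0.45, 0.0, 0.001]
ft_force: [0.3, -0.8, 0.1]
width: 0.0927
gripper_force: 0.0
clock: 0.85
tcp_pos: [0.3348, -0.4224, 0.2789]
ee_rot: [0.755, 0.656, 0.0, 0.001]
ft_force: [-0.3, -0.4, -0.4]
width: 0.0935
gripper_force: 0.0
clock: 1.23
tcp_pos: [0.3609, -0.3282, 0.3027]
ee_rot: [0.571, 0.821, -0.0, 0.001]
ft_force: [-0.2, -0.2, -0.1]
width: 0.093
gripper_force: 0.0
clock: 1.72
tcp_pos: [0.3907, -0.1373, 0.3172]
ee_rot: [0.339, 0.941, 0.0, 0.001]
ft_force: [0.4, -0.3, 0.4]
width: 0.0931
gripper_force: 0.0
clock: 2.22
tcp_pos: [0.421, 0.0523, 0.3314]
ee_rot: [0.085, 0.996, 0.0, -0.0]
ft_force: [0.8, -0.3, -0.7]
width: 0.0926
gripper_force: 0.0
2.225 [ 6.31674526e-02 -4.45277209e-01  1.77297696e+00  2.84358101e-04
  1.81445716e+00 -1.33739798e+00] [0.42103492 0.05226266 0.33142367]
([-99.4, 113.9, 73.8], [-5.48, -33.73, -17.99]) [0.538 0.148 0.258]
```

```bash
python3 -m creep '[[[-99,114,74],[-5.5,-33.7,-18],93],[[-99,114,74],[-5.5,-33.7,-18],93],[[-99,114,74],[-5.5,-33.7,-18],93],[[-99,114,74],[-5.5,-33.7,-18],93],[[-99,114,74],[-5.5,-33.7,-18],93]]'
python3 - <<'E'
from h import *
s=sense();A=T(s);u=np.load("units.npy");print(s["qpos"]);plan(A,[rimpose(U(*u[0]),.10)])
p,d=snapshot("wrist");np.savez("w1",p=p,d=d,A=A);cv2.imwrite("pics/w1.png",p[...,::-1])
E
```

```text
clock: 2.85
tcp_pos: [0.5377, 0.143, 0.2566]
ee_rot: [-0.069, 0.954, 0.021, 0.291]
ft_force: [0.8, 0.8, -0.1]
width: 0.0928
gripper_force: 0.0
[ 0.24261483 -0.52391226  2.02382734 -0.06262355  1.0527673  -1.45887155]
([-1.5, 4.5, -0.2], [-0.26, -0.08, -0.38]) [0.538 0.148 0.258]
```

View pics/w1.png

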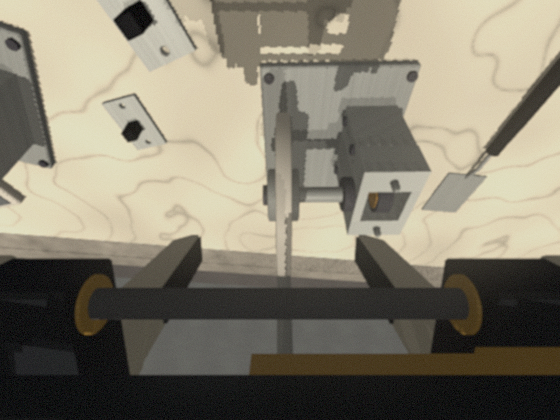

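The wrist view shows the wheel edge-on at column ~285, nearly on the jaw centre line (~280), with the housing and its pins at (394,185) and (378,232). Next: fit the wheel plane and the pins.

```bash
cat >> h.py <<'E'
def wheel(fn,u):
    f=np.load(fn);p,d,A=f["p"],f["d"],f["A"];K=camera_params("wrist")["camera_matrix"];W=A@camera_params("wrist")["tool_from_camera"]
    P=cloud(d,K,W);q=(P-[u[0],u[1],0])@R.from_euler('z',u[2],degrees=True).as_matrix()
    hub=q-[0,-.07,.115];r=np.hypot(hub[...,0],hub[...,2])
    m=(d>0)&(abs(hub[...,1])<.025)&(r<.094)&(r>.035);h=hub[m]
    # rim outer surface points and side points
    e=(r[m]>.085);print('n',m.sum(),'rim',e.sum())
    out=h[e];
    for lo in np.arange(-.09,.09,.03):
        s=out[(out[:,0]>lo)&(out[:,0]<=lo+.03)]
        if len(s)>8: print('x',lo.round(2),'z',s[:,2].mean().round(3),'y range',np.percentile(s[:,1],[3,50,97]).round(4),len(s))
    s=h[(r[m]<.085)]; print('side y',np.percentile(s[:,1],[5,50,95]).round(4) if len(s) else '')
    return p,K,W,q
E
python3 - <<'E'
from h import *
u=np.load("units.npy")[0]
p,K,W,q=wheel("w1.npz",u);g=cv2.GaussianBlur(cv2.cvtColor(p,7),(3,3),0)
d=[dot(g,a,b,3.5) for a,b in((394,185),(378,232))];print(d)
w=plane(d,.147,K,W);v=w[0]-w[1];print(w,np.linalg.norm(v),np.degrees(np.arctan2(v[1],v[0])),w.mean(0))
m=(abs(q[...,2]-.014)<.006);Q=q[m];print('base med',Q.mean(0),'bounds',np.percentile(Q,[1,99],axis=0))
top=(abs(q[...,2]-.135)<.004)&(q[...,1]>0)&(q[...,1]<.09);print('hous',cv2.minAreaRect((q[top][:,:2]*1000).astype(np.float32)))
c=p[100:270,220:440];cv2.imwrite("pics/w1c.png",cv2.resize(c[...,::-1],None,fx=3.6,fy=3.5,interpolation=cv2.INTER_CUBIC))
E
```

```text
n 2527 rim 2499
x -0.09 z 0.029 y range [-0.0058  0.0007  0.0069] 1300
x -0.06 z 0.074 y range [-0.006   0.0004  0.0068] 638
x -0.03 z 0.088 y range [-0.0055  0.0008  0.0071] 371
x 0.0 z 0.09 y range [-0.0056  0.0011  0.0077] 166
x 0.03 z 0.085 y range [-0.0049  0.0008  0.0075] 24
side y [-0.006  -0.0049  0.0077]
[(np.float64(394.49073001158746), np.float64(184.07184241019698)), (np.float64(376.48667324777887), np.float64(230.54129647910497))]
[[0.57389111 0.26070781 0.147     ]
 [0.64737755 0.27320896 0.147     ]] 0.07454216992496362 -170.34555066186834 [0.61063433 0.26695839 0.147     ]
base med [-0.05273365 -0.09401467  0.01403726] bounds [[-0.15672368 -0.51842682  0.00814786]
 [ 0.11416853  0.23811892  0.01967755]]
hous ((2.3262252807617188, 36.96438217163086), (106.38505554199219, 73.55827331542969), 1.0374714136123657)
```

View pics/w1c.png

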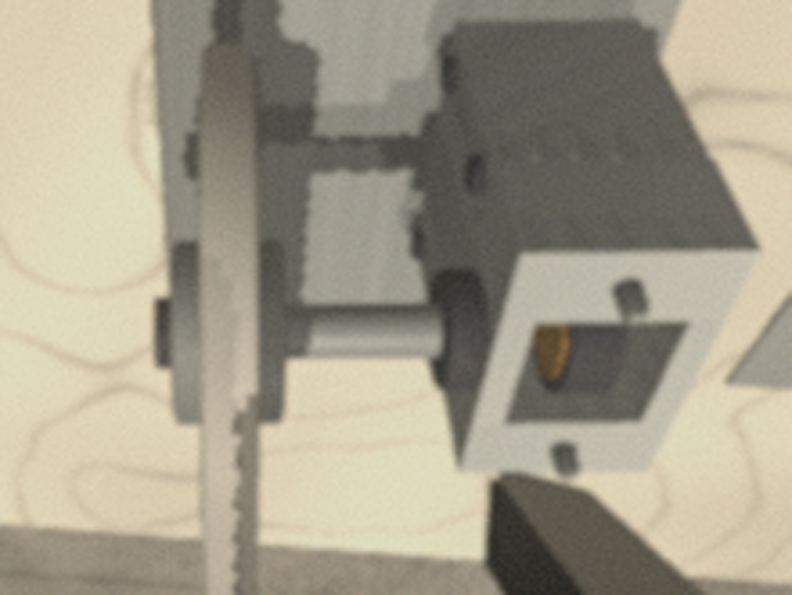

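The crop confirms the wheel edge-on, with clearance to the housing and pins at crop (632,297) and (566,458). The lateral error is ~0.6 mm. Approaching with the jaws at 40 mm.

Run:
```python
from h import *
u=np.load("units.npy");plan(T(sense()),[rimpose(U(*u[0]),.05,.0006),rimpose(U(*u[0]),0,.0006)])
M=U(*u[0]);P=rimpose(M,0,.0006)
# rocking rows: rotation about unit x through hub, in tool frame at P
hub=M@np.array([0,-.07,.115,1])
for th in(1,2,3,4,5,6,7):
  for sg in(1,):
    Rr=np.eye(4);Rr[:3,:3]=R.from_rotvec(M[:3,0]*np.radians(sg*th)).as_matrix();Rr[:3,3]=hub[:3]-Rr[:3,:3]@hub[:3]
    print(sg*th,delta(P,Rr@P))
```

```text
([-0.7, 5.3, 50.5], [-0.27, -0.1, -0.43]) [0.566 0.153 0.216]
([0.0, 0.0, 50.0], [0.0, 0.0, -0.0]) [0.593 0.157 0.175]
1 ([-0.0, -1.0, -0.0], [-0.83, 0.0, 0.56])
2 ([0.0, -2.1, 0.0], [-1.66, 0.0, 1.12])
3 ([0.0, -3.1, 0.0], [-2.49, 0.0, 1.68])
4 ([0.1, -4.2, 0.1], [-3.32, 0.0, 2.24])
5 ([0.1, -5.2, 0.1], [-4.15, 0.0, 2.8])
6 ([0.1, -6.2, 0.2], [-4.97, 0.0, 3.36])
7 ([0.2, -7.3, 0.3], [-5.8, 0.0, 3.91])
```

```bash
python3 -m creep '[[[-1,5,0],[-0.3,-0.1,-0.4],40],[[-1,5,25],[-0.3,-0.1,-0.4],40],[[-1,5.3,50.5],[-0.3,-0.1,-0.4],40],[[-1,5.3,50.5],[-0.3,-0.1,-0.4],40],[[-1,5.3,50.5],[-0.3,-0.1,-0.4],40]]'
python3 -m creep '[[[0,0,25],[0,0,0],36],[[0,0,50],[0,0,0],30],[[0,0,50],[0,0,0],24],[[0,0,50],[0,0,0],22]]'
python3 - <<'E'
from h import *
u=np.load("units.npy");s=sense();plan(T(s),[rimpose(U(*u[0]),0,.0006)]);print(s["torque"],s["ft_force"])
E
```

```text
clock: 3.52
tcp_pos: [0.5663, 0.1541, 0.2175]
ee_rot: [-0.075, 0.953, 0.023, 0.292]
ft_force: [-1.2, 0.2, 0.7]
width: 0.0478
gripper_force: 0.0
clock: 4.03
tcp_pos: [0.5938, 0.1586, 0.1767]
ee_rot: [-0.075, 0.953, 0.023, 0.293]
ft_force: [0.0, -0.8, -0.4]
width: 0.0226
gripper_force: 0.0
([1.7, -1.7, 1.2], [0.14, 0.18, 0.15]) [0.593 0.157 0.175]
[0.01708007 0.0930767  0.01941787] [ 0.02758287 -0.8223632  -0.42218942]
```

```bash
python3 -m creep '[[[1,-1.2,1],[0,0,0],22],[[1,-1.2,1],[0,0,0],18],[[1,-1.2,1],[0,0,0],16]]'
python3 - <<'E'
from h import *
u=np.load("units.npy");s=sense();plan(T(s),[rimpose(U(*u[0]),0,.0006)])
E
python3 -m creep '[[[0,0,0],[0,0,0],10],[[0,0,0],[0,0,0],10],[[0,0,0],[0,0,0],10]]'
```

```text
clock: 4.4
tcp_pos: [0.5937, 0.1573, 0.174]
ee_rot: [-0.075, 0.953, 0.023, 0.293]
ft_force: [-0.0, -0.1, -0.2]
width: 0.0163
gripper_force: 0.1
([-0.1, -0.4, -0.8], [0.13, 0.13, 0.16]) [0.593 0.157 0.175]
clock: 4.78
tcp_pos: [0.5939, 0.1569, 0.174]
ee_rot: [-0.075, 0.953, 0.023, 0.292]
ft_force: [-3.2, -5.6, 4.2]
width: 0.0135
gripper_force: 30.0
```

```bash
python3 -m creep '[[[0,0.5,0],[0.4,0,-0.3],10],[[0,0.5,0],[0.4,0,-0.3],10]]' | grep -E "tcp|ft"
python3 -m creep '[[[0,0.5,0],[0.4,0,-0.3],10],[[0,0.5,0],[0.4,0,-0.3],10]]'| grep -E "tcp|ft"
python3 -c "
from station import *;s=sense();print(s['ft_force'],s['torque'],s['width'])"
```

```text
tcp_pos: [0.5938, 0.1574, 0.174]
ft_force: [-3.4, -6.0, 4.2]
tcp_pos: [0.5937, 0.1579, 0.1739]
ft_force: [-3.6, -5.9, 4.0]
[-3.55010306 -5.94301365  4.01404538] [-0.9622694   0.14391182 -0.54189857] 0.01377229056640818
```

```bash
for i in 1; do
python3 -m creep '[[[0,1,0],[0.8,0,-0.55],10],[[0,1,0],[0.8,0,-0.55],10]]' | grep -E "tcp|ft"
python3 -m creep '[[[0,1,0],[0.8,0,-0.55],10],[[0,1,0],[0.8,0,-0.55],10]]' | grep -E "tcp|ft"
done
```

```text
tcp_pos: [0.5935, 0.1589, 0.1739]
ft_force: [-3.1, -5.1, 4.4]
tcp_pos: [0.5934, 0.16, 0.1739]
ft_force: [-2.4, -6.6, 3.2]
```

```bash
python3 -m creep '[[[0,1,0],[0.8,0,-0.55],10],[[0,1,0],[0.8,0,-0.55],10]]' | grep -E "tcp|ft"
python3 -m creep '[[[0,1,0],[0.8,0,-0.55],10],[[0,1,0],[0.8,0,-0.55],10]]' | grep -E "tcp|ft"
python3 -m creep '[[[0,0.5,0],[0.4,0,-0.28],10],[[0,0.5,0],[0.4,0,-0.28],10]]' | grep -E "tcp|ft"
python3 -m creep '[[[0,0.5,0],[0.4,0,-0.28],10],[[0,0.5,0],[0.4,0,-0.28],10]]' | grep -E "tcp|ft"
```

```text
tcp_pos: [0.5932, 0.161, 0.1738]
ft_force: [-2.4, -5.8, 4.7]
tcp_pos: [0.5931, 0.1619, 0.1737]
ft_force: [-3.1, -5.7, 4.2]
tcp_pos: [0.593, 0.1621, 0.1736]
ft_force: [-2.2, -9.3, 4.6]
tcp_pos: [0.593, 0.1621, 0.1736]
ft_force: [-1.1, -16.2, 4.6]
```

```bash
python3 -m creep '[[[0,-1,0],[-0.8,0,0.55],10],[[0,-2.5,0],[-2,0,1.35],10],[[0,-4,0],[-3.2,0,2.2],10],[[0,-6,0],[-4.8,0,3.3],10],[[0,-6,0],[-4.8,0,3.3],10]]' | grep -E "tcp|ft"
python3 -m creep '[[[0,-1.5,0],[-1.2,0,0.8],10],[[0,-3,0],[-2.4,0,1.65],10],[[0,-4,0],[-3.2,0,2.2],10],[[0,-4,0],[-3.2,0,2.2],10]]' | grep -E "tcp|ft"
python3 -m creep '[[[0,-1,0],[-0.8,0,0.55],10],[[0,-1,0],[-0.8,0,0.55],10]]' | grep -E "tcp|ft"
python3 -m creep '[[[0,-0.7,0],[-0.56,0,0.38],10],[[0,-0.7,0],[-0.56,0,0.38],10]]' | grep -E "tcp|ft"
```

```text
tcp_pos: [0.5939, 0.1565, 0.1739]
ft_force: [-0.1, -5.1, 0.7]
tcp_pos: [0.5945, 0.1527, 0.1738]
ft_force: [0.8, -6.6, 0.6]
tcp_pos: [0.5946, 0.1518, 0.1737]
ft_force: [0.5, -6.6, 0.6]
tcp_pos: [0.5948, 0.1511, 0.1737]
ft_force: [0.5, -6.1, 1.0]
```

```bash
python3 -m creep '[[[0,-0.7,0],[-0.56,0,0.38],10],[[0,-0.7,0],[-0.56,0,0.38],10]]' | grep -E "tcp|ft"
python3 -m creep '[[[0,-0.5,0],[-0.4,0,0.28],10],[[0,-0.5,0],[-0.4,0,0.28],10]]' | grep -E "tcp|ft"
python3 -m creep '[[[0,-0.5,0],[-0.4,0,0.28],10],[[0,-0.5,0],[-0.4,0,0.28],10]]' | grep -E "tcp|ft"
```

```text
tcp_pos: [0.5949, 0.1504, 0.1736]
ft_force: [0.1, -6.4, 0.8]
tcp_pos: [0.5949, 0.1504, 0.1736]
ft_force: [-0.2, -1.7, -0.2]
tcp_pos: [0.5948, 0.1504, 0.1735]
ft_force: [0.7, 5.5, -2.2]
```

Left wheel: stops 11.7 mm apart at the TCP, so this is the worn one. I release it, retreat and go to the right-hand wheel.

```bash
python3 -m creep '[[[0,1,0],[0.8,0,-0.55],10],[[0,1,0],[0.8,0,-0.55],30],[[0,1,0],[0.8,0,-0.55],30],[[0,1,0],[0.8,0,-0.55],30]]' | grep -E "tcp|ft|width"
python3 - <<'E'
from h import *
u=np.load("units.npy");u[1]=[.617,-.2363,-14];np.save("units.npy",u)
A=T(sense());B=A.copy();B[:3,3]-=A[:3,2]*.12
C=rimpose(U(*u[1]),.12);D=B.copy();D[:3,3]=[.46,-.02,.30]
plan(A,[B,D,C])
E
```

```text
tcp_pos: [0.5947, 0.1511, 0.1737]
ft_force: [0.4, 0.1, -0.3]
width: 0.0296
([0.0, 0.0, -120.0], [-0.0, 0.0, 0.0]) [0.53  0.13  0.273]
([53.0, -133.4, -86.8], [-0.0, 0.0, 0.0]) [ 0.46 -0.02  0.3 ]
([1.3, -131.0, -2.4], [8.97, -0.58, 7.8]) [ 0.478 -0.149  0.287]
([-16.3, -128.7, 18.0], [8.97, -0.58, 7.8]) [ 0.496 -0.278  0.274]
```

```bash
python3 -m creep '[[[0,0,-60],[0,0,0],35],[[0,0,-120],[0,0,0],45],[[0,0,-120],[0,0,0],45]]' | grep -E "tcp|ft"
python3 -m creep '[[[53,-133,-87],[0,0,0],60],[[53,-133,-87],[0,0,0],60],[[53,-133,-87],[0,0,0],60]]' | grep -E "tcp|ft"
python3 -m creep '[[[1,-131,-2],[9,-0.6,7.8],60],[[1,-131,-2],[9,-0.6,7.8],60],[[1,-131,-2],[9,-0.6,7.8],60]]' | grep -E "tcp|ft"
python3 -m creep '[[[-16,-129,18],[9,-0.6,7.8],60],[[-16,-129,18],[9,-0.6,7.8],60],[[-16,-129,18],[9,-0.6,7.8],60],[[-16,-129,18],[9,-0.6,7.8],60]]'
python3 - <<'E'
from h import *
s=sense();A=T(s);p,d=snapshot("wrist");np.savez("w2",p=p,d=d,A=A);cv2.imwrite("pics/w2.png",p[...,::-1])
u=np.load("units.npy")[1];wheel("w2.npz",u)
E
```

```text
tcp_pos: [0.5297, 0.1296, 0.2782]
ft_force: [-0.4, -0.4, 0.2]
tcp_pos: [0.459, -0.0209, 0.3]
ft_force: [1.6, -0.2, -0.0]
tcp_pos: [0.4781, -0.152, 0.2851]
ft_force: [0.5, 0.5, 1.0]
clock: 11.28
tcp_pos: [0.496, -0.2777, 0.2734]
ee_rot: [0.117, 0.949, -0.036, 0.29]
ft_force: [-0.1, 0.3, -0.0]
width: 0.0601
gripper_force: 0.0
n 2296 rim 2235
x -0.09 z 0.03 y range [0.0015 0.0079 0.0143] 1147
x -0.06 z 0.074 y range [0.0024 0.0087 0.0152] 570
x -0.03 z 0.088 y range [0.0025 0.0091 0.0154] 336
x 0.0 z 0.09 y range [0.0025 0.0088 0.0155] 154
x 0.03 z 0.084 y range [0.0026 0.0098 0.0151] 28
side y [0.0004 0.0015 0.0152]
```

View pics/w2.png

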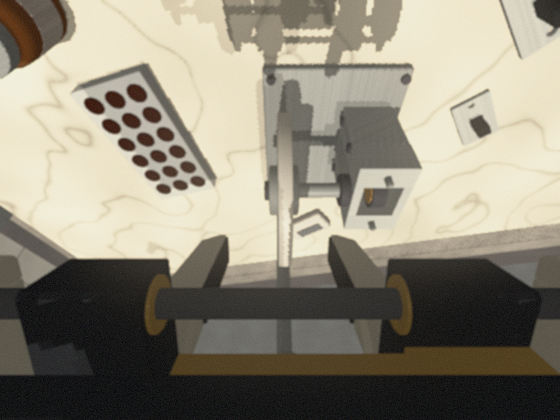

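The right wheel is edge-on at column ~285, about 8.7 mm to the left of my estimate. The housing and pins show at (390,182) and (371,225). I correct the unit pose and approach.

Run:
```python
from h import *
u=np.load("units.npy");u[1]=[.6191,-.2279,-13.6];np.save("units.npy",u);wheel("w2.npz",u[1])
plan(T(sense()),[rimpose(U(*u[1]),.05),rimpose(U(*u[1]),0)])
```

```text
n 2296 rim 2252
x -0.09 z 0.03 y range [-0.0066 -0.0002  0.0063] 1173
x -0.06 z 0.075 y range [-0.006   0.0005  0.0069] 567
x -0.03 z 0.088 y range [-0.0061  0.0006  0.0068] 331
x 0.0 z 0.09 y range [-0.0062 -0.      0.0068] 154
x 0.03 z 0.084 y range [-0.0063  0.0004  0.0059] 27
side y [-0.0079 -0.0071  0.007 ]
([-0.6, 7.2, 70.1], [-0.23, 0.03, -0.32]) [ 0.536 -0.28   0.216]
([0.0, -0.0, 50.0], [0.0, -0.0, 0.0]) [ 0.564 -0.286  0.175]
```

```bash
python3 -m creep '[[[-0.6,7.2,20],[-0.2,0,-0.3],40],[[-0.6,7.2,45],[-0.2,0,-0.3],40],[[-0.6,7.2,70],[-0.2,0,-0.3],40],[[-0.6,7.2,70],[-0.2,0,-0.3],34]]' | grep -E "tcp|ft"
python3 -m creep '[[[0,0,25],[0,0,0],30],[[0,0,50],[0,0,0],26],[[0,0,50],[0,0,0],22],[[0,0,50],[0,0,0],22]]'
python3 - <<'E'
from h import *
u=np.load("units.npy");s=sense();plan(T(s),[rimpose(U(*u[1]),0,.0003)])
E
```

```text
tcp_pos: [0.5363, -0.2791, 0.2152]
ft_force: [-0.5, -0.2, 0.3]
clock: 12.32
tcp_pos: [0.5633, -0.2872, 0.1769]
ee_rot: [0.113, 0.949, -0.036, 0.291]
ft_force: [0.2, -0.4, 1.0]
width: 0.0218
gripper_force: 0.0
([1.2, 1.1, 1.9], [-0.09, 0.15, 0.01]) [ 0.564 -0.286  0.175]
```

```bash
python3 -m creep '[[[1,0.8,1.5],[0,0,0],20],[[1,0.8,1.5],[0,0,0],17],[[1,0.8,1.5],[0,0,0],16]]'
python3 - <<'E'
from h import *
u=np.load("units.npy");s=sense();plan(T(s),[rimpose(U(*u[1]),0,.0003)])
E
python3 -m creep '[[[0,0,0],[0,0,0],10],[[0,0,0],[0,0,0],10],[[0,0,0],[0,0,0],10]]'
```

```text
clock: 12.7
tcp_pos: [0.5635, -0.2867, 0.1736]
ee_rot: [0.114, 0.949, -0.035, 0.291]
ft_force: [0.2, -1.2, 1.5]
width: 0.0163
gripper_force: 0.4
([-0.6, 0.6, -0.9], [-0.1, 0.08, -0.03]) [ 0.564 -0.286  0.175]
clock: 13.08
tcp_pos: [0.5634, -0.2874, 0.1737]
ee_rot: [0.114, 0.949, -0.036, 0.291]
ft_force: [-3.7, -4.3, 1.4]
width: 0.0138
gripper_force: 30.0
```

Gripped. Rocking left in small steps.

```bash
python3 -m creep '[[[0,0.5,0],[0.4,0,-0.28],10],[[0,0.5,0],[0.4,0,-0.28],10]]' | grep -E "tcp|ft"
python3 -m creep '[[[0,0.5,0],[0.4,0,-0.28],10],[[0,0.5,0],[0.4,0,-0.28],10]]' | grep -E "tcp|ft"
python3 -m creep '[[[0,0.4,0],[0.32,0,-0.22],10],[[0,0.4,0],[0.32,0,-0.22],10]]' | grep -E "tcp|ft"
```

```text
tcp_pos: [0.5635, -0.2869, 0.1737]
ft_force: [-3.7, -4.9, 2.2]
tcp_pos: [0.5635, -0.2868, 0.1736]
ft_force: [-4.7, -9.5, 1.3]
tcp_pos: [0.5635, -0.2868, 0.1736]
ft_force: [-5.0, -13.5, 0.5]
```

```bash
python3 -m creep '[[[0,-1,0],[-0.8,0,0.55],10],[[0,-2,0],[-1.6,0,1.1],10],[[0,-2.5,0],[-2,0,1.38],10],[[0,-2.5,0],[-2,0,1.38],10]]' | grep -E "tcp|ft"
python3 -m creep '[[[0,-0.6,0],[-0.48,0,0.33],10],[[0,-0.6,0],[-0.48,0,0.33],10]]' | grep -E "tcp|ft"
python3 -m creep '[[[0,-0.6,0],[-0.48,0,0.33],10],[[0,-0.6,0],[-0.48,0,0.33],10]]' | grep -E "tcp|ft"
```

```text
tcp_pos: [0.563, -0.2888, 0.1736]
ft_force: [-4.6, -6.8, 1.4]
tcp_pos: [0.5629, -0.2894, 0.1736]
ft_force: [-3.0, -6.6, 1.4]
tcp_pos: [0.5628, -0.2897, 0.1736]
ft_force: [-3.9, -4.2, 3.3]
```

```bash
python3 -m creep '[[[0,-0.4,0],[-0.32,0,0.22],10],[[0,-0.4,0],[-0.32,0,0.22],10]]' | grep -E "tcp|ft"
```

```text
tcp_pos: [0.5628, -0.2896, 0.1736]
ft_force: [-5.4, -1.8, 3.3]
```

```bash
python3 -m creep '[[[0,-0.5,0],[-0.4,0,0.28],10],[[0,-0.5,0],[-0.4,0,0.28],10]]' | grep -E "tcp|ft"
python3 -m creep '[[[0,1.2,0],[0.9,0,-0.66],10],[[0,1.2,0],[0.9,0,-0.66],30],[[0,1.2,0],[0.9,0,-0.66],30],[[0,1.2,0],[0.9,0,-0.66],30]]' | grep -E "tcp|ft|width"
python3 - <<'E'
from h import *
A=T(sense());B=A.copy();B[:3,3]-=A[:3,2]*.12
# cover: knob; tool y along cover x (yaw 29.5): tool x yaw = 29.5+90=119.5 
f=np.load("top.npz");p=f["p"];K,W=cam("top");g=cv2.GaussianBlur(cv2.cvtColor(p,7),(3,3),0)
q=dot(g,271.5,208,3.5);c=plane(q,.044,K,W)[0];print(q,c)
plan(A,[B,down(c[0]-.02,c[1],.20,119.5)])
E
```

```text
tcp_pos: [0.5628, -0.2897, 0.1735]
ft_force: [-4.7, 2.1, 4.7]
tcp_pos: [0.5631, -0.2885, 0.1732]
ft_force: [-0.4, 0.2, 0.4]
width: 0.0299
(np.float64(271.4341059602649), np.float64(208.37582781456953)) [0.50729391 0.00109343 0.044     ]
([0.0, 0.0, -120.0], [-0.0, -0.0, -0.0]) [ 0.497 -0.276  0.273]
([53.9, 132.1, 12.9], [7.85, 15.65, 22.42]) [ 0.492 -0.137  0.236]
([96.9, 104.2, 17.4], [7.85, 15.65, 22.42]) [0.487 0.001 0.2  ]
```

Right wheel: 2.9 mm of total play, so it is the sound one. Now the cover plate.

```bash
python3 -m creep '[[[0,0,-60],[0,0,0],35],[[0,0,-120],[0,0,0],45],[[0,0,-120],[0,0,0],45]]' | grep -E "tcp|ft"
python3 -m creep '[[[54,132,13],[7.9,15.7,22.4],45],[[54,132,13],[7.9,15.7,22.4],45],[[54,132,13],[7.9,15.7,22.4],45],[[54,132,13],[7.9,15.7,22.4],45]]' | grep -E "tcp|ft"
python3 -m creep '[[[97,104,17],[7.9,15.7,22.4],45],[[97,104,17],[7.9,15.7,22.4],45],[[97,104,17],[7.9,15.7,22.4],45],[[97,104,17],[7.9,15.7,22.4],45],[[97,104,17],[7.9,15.7,22.4],45]]'
python3 - <<'E'
from h import *
s=sense();A=T(s);p,d=snapshot("wrist");np.savez("w3",p=p,d=d,A=A);cv2.imwrite("pics/w3.png",p[...,::-1])
E
```

```text
tcp_pos: [0.4965, -0.2765, 0.2781]
ft_force: [-0.2, -1.0, -0.8]
tcp_pos: [0.4926, -0.135, 0.2348]
ft_force: [0.8, 0.1, 0.2]
clock: 17.32
tcp_pos: [0.487, -0.0003, 0.1999]
ee_rot: [0.503, 0.864, -0.001, -0.0]
ft_force: [-0.0, -0.3, -1.0]
width: 0.0448
gripper_force: 0.0
```

View pics/w3.png

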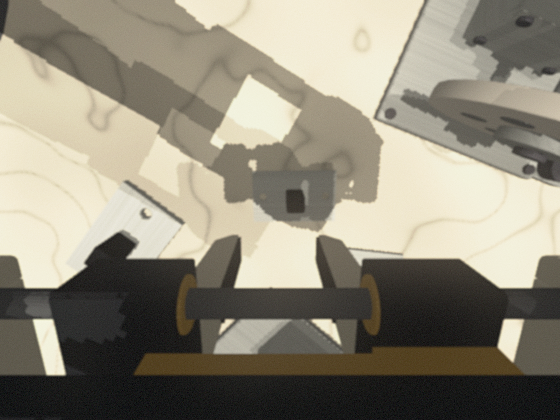

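The plate is in the arm's shadow at (293,195), long side level in the picture, which is right for the jaws. The knob is at (295,200). Measuring it with the depth image.

Run:
```python
from h import *
f=np.load("w3.npz");p,d,A=f["p"],f["d"],f["A"];c=camera_params("wrist");K=c["camera_matrix"];W=A@c["tool_from_camera"];P=cloud(d,K,W)
box=np.zeros(d.shape,bool);box[150:235,240:345]=1
z=P[...,2]
for n,lo,hi in(("plate",.005,.013),("knobtop",.040,.050)):
    m=box&(z>lo)&(z<hi);q=P[m][:,:2];r=cv2.minAreaRect((q*1000).astype(np.float32));print(n,m.sum(),q.mean(0),r,np.median(z[m]))
top=q.mean(0)
k=np.array(r[0])/1000
for zz in(.022,.12): plan(T(sense()),[down(k[0],k[1],zz,119.5)])
```

```text
plate 3681 [0.50958688 0.00167722] ((510.4169921875, 0.1419677734375), (100.15372467041016, 62.54229736328125), 30.512971878051758) 0.008762790516887664
knobtop 322 [0.50942118 0.00091115] ((510.4333190917969, 0.094024658203125), (19.62295913696289, 20.615116119384766), 30.242799758911133) 0.04452823469195419
([-11.1, 20.9, 178.2], [-0.08, 0.06, 0.08]) [0.51  0.    0.022]
([-11.2, 20.8, 80.2], [-0.08, 0.06, 0.08]) [0.51 0.   0.12]
```

Size 100 x 62.5 mm, yaw 30.4°: that is the right plate.

```bash
python3 -m creep '[[[-11,21,50],[0,0,-0.8],45],[[-11,21,100],[0,0,-0.8],45],[[-11,21,140],[0,0,-0.8],45],[[-11,21,140],[0,0,-0.8],45]]' | grep -E "tcp|ft"
python3 - <<'E'
from h import *
plan(T(sense()),[down(.5104,.0001,.0235,120.4)])
E
```

```text
tcp_pos: [0.5087, 0.0007, 0.058]
ft_force: [-0.3, -0.2, 0.6]
([-1.4, 1.3, 34.5], [-0.31, -0.11, -0.07]) [0.51  0.    0.024]
```

```bash
python3 -m creep '[[[-1,1,17],[-0.2,0,0],45],[[-1,1,35],[-0.2,0,0],36],[[-1,1,35],[-0.2,0,0],30],[[-1,1,35],[-0.2,0,0],26]]'  | grep -E "tcp|ft|width"
python3 -m creep '[[[0,0,0],[0,0,0],14],[[0,0,0],[0,0,0],14],[[0,0,0],[0,0,0],14]]'
python3 -m creep '[[[0,0,-20],[0,0,0],14],[[0,0,-60],[0,0,0],14],[[0,0,-110],[0,0,0],14],[[0,0,-160],[0,0,0],14],[[0,0,-190],[0,0,0],14]]'
python3 - <<'E'
from h import *
u=np.load("units.npy")[1];M=U(*u);s=(M@[0,.04,0,1])[:2];print(s,sense()["torque"])
plan(T(sense()),[down(s[0]-.09,s[1]+.02,.25,u[2]+90)])
E
```

```text
tcp_pos: [0.5118, 0.0011, 0.0255]
ft_force: [-0.2, -0.3, 0.2]
width: 0.027
clock: 18.75
tcp_pos: [0.5117, 0.001, 0.0255]
ee_rot: [0.498, 0.867, 0.001, 0.0]
ft_force: [-3.8, -1.7, 5.9]
width: 0.0195
gripper_force: 30.0
clock: 19.38
tcp_pos: [0.5117, 0.001, 0.2175]
ee_rot: [0.498, 0.867, 0.001, 0.001]
ft_force: [0.1, 0.5, -4.6]
width: 0.0197
gripper_force: 30.0
[ 0.62850568 -0.18902156] [-0.03318012 -0.13012079 -0.02881888]
([-80.2, -31.3, -16.3], [0.09, -0.01, 21.96]) [ 0.525 -0.084  0.234]
([-86.1, 0.9, -16.2], [0.09, -0.01, 21.96]) [ 0.539 -0.169  0.25 ]
```

Run:
```python
from h import *
plan(T(sense()),[down(.53,-.09,.31,50),down(.55,-.175,.33,-10)],a=45)
```

```text
([-43.9, -14.9, -46.3], [0.09, -0.03, 35.16]) [ 0.521 -0.044  0.264]
([-44.6, 13.0, -46.2], [0.09, -0.03, 35.16]) [ 0.53 -0.09  0.31]
([-26.1, 35.0, -10.0], [0.0, 0.0, 30.0]) [ 0.54  -0.132  0.32 ]
([-5.1, 43.4, -10.0], [0.0, 0.0, 30.0]) [ 0.55  -0.175  0.33 ]
```

```bash
python3 -m creep '[[[-44,-15,-46],[0,0,35],14],[[-44,-15,-46],[0,0,35],14],[[-44,-15,-46],[0,0,35],14],[[-44,-15,-46],[0,0,35],14]]' | grep -E "tcp|ft|width"
python3 -m creep '[[[-45,13,-46],[0,0,35],14],[[-45,13,-46],[0,0,35],14],[[-45,13,-46],[0,0,35],14],[[-45,13,-46],[0,0,35],14]]' | grep -E "tcp"
python3 -m creep '[[[-26,35,-10],[0,0,30],14],[[-26,35,-10],[0,0,30],14],[[-26,35,-10],[0,0,30],14]]' | grep -E "tcp"
python3 -m creep '[[[-5,43,-10],[0,0,30],14],[[-5,43,-10],[0,0,30],14],[[-5,43,-10],[0,0,30],14],[[-5,43,-10],[0,0,30],14]]'
python3 - <<'E'
from h import *
s=sense();A=T(s);p,d=snapshot("wrist");np.savez("w4",p=p,d=d,A=A);cv2.imwrite("pics/w4.png",p[...,::-1])
K,W=cam("wrist",s);u=np.load("units.npy")[1];M=U(*u)
for x in(-.038,.038):
    q=np.linalg.inv(W)@M@np.array([x,.04,.147,1]);print('pred',(K@(q[:3]/q[2]))[:2])
E
```

```text
tcp_pos: [0.5206, -0.0447, 0.2606]
ft_force: [0.3, -0.1, -3.7]
width: 0.02
tcp_pos: [0.5299, -0.0907, 0.3066]
tcp_pos: [0.5403, -0.1334, 0.3164]
clock: 21.25
tcp_pos: [0.5505, -0.175, 0.3265]
ee_rot: [0.996, -0.084, 0.0, -0.001]
ft_force: [-0.0, -0.1, -4.1]
width: 0.0199
gripper_force: 30.0
pred [277.20995152 154.58192741]
pred [282.18457405  82.17521124]
```

View pics/w4.png

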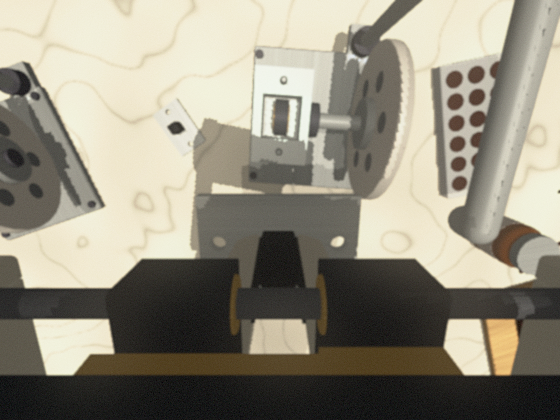

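This view is ideal: the held plate's holes are at (219,241) and (338,241), and the seat's pins at (284,80) and (279,152). I'll measure both in the tool frame.

Run:
```python
from h import *
f=np.load("w4.npz");p,d,A=f["p"],f["d"],f["A"];c=camera_params("wrist");K=c["camera_matrix"];Wt=c["tool_from_camera"];W=A@Wt
g=cv2.cvtColor(p,7).astype(np.float32)
def fit(u,v,r,dark):
    y,x=np.mgrid[v-r:v+r+1,u-r:u+r+1];w=g[y,x];t=(np.percentile(w,20)+np.percentile(w,97))/2 if not dark else (w.min()+np.percentile(w,70))/2
    m=((w<t) if dark else (w>t)).astype(np.uint8);n,l,st,ce=cv2.connectedComponentsWithStats(m,connectivity=4)
    i=1+np.argmax(st[1:,4]);print(st[i],m.shape);
    return ce[i]+[u-r,v-r]
H=np.array([fit(219,241,9,False),fit(338,241,9,False)]);Pn=np.array([fit(284,80,6,True),fit(279,152,6,True)])
print('px',H,Pn)
ht=plane(H,.0175,K,Wt);print('holes tool',ht*1000)
pw=plane(Pn,.147,K,W);v=pw[0]-pw[1];print('pins world',pw,np.linalg.norm(v),np.degrees(np.arctan2(v[1],v[0])),pw.mean(0))
P=cloud(d,K,W);m=(abs(P[...,2]-.135)<.004);m[:40]=0;m[:,:240]=0;m[:,330:]=0;m[190:]=0
print('top rect',cv2.minAreaRect((P[m][:,:2]*1000).astype(np.float32)),np.median(P[...,2][m]))
m=np.zeros(d.shape,bool);m[200:225,205:350]=1;Pt=cloud(d,K,Wt);print('plate top tool z',np.median(Pt[...,2][m]))
c4=np.hstack([cv2.resize(p[60:170,240:330],None,fx=4,fy=4,interpolation=2),cv2.resize(p[190:300,190:290],None,fx=4,fy=4,interpolation=2)]);cv2.imwrite("pics/w4c.png",c4[...,::-1])
```

```text
[ 3  5 13 10 89] (19, 19)
[  2   4  13  11 100] (19, 19)
[ 2  4  7  7 26] (13, 13)
[ 2  2  8  8 45] (13, 13)
px [[219.07865169 241.15730337]
 [337.25       241.24      ]] [[282.88461538  81.26923077]
 [278.33333333 151.62222222]]
holes tool [[  2.53881314 -37.76031183  17.5       ]
 [  2.56144324  36.51277199  17.5       ]]
pins world [[ 0.66619659 -0.19883182  0.147     ]
 [ 0.59460095 -0.18187814  0.147     ]] 0.07357555948930976 -13.322116739258185 [ 0.63039877 -0.19035498  0.147     ]
top rect ((629.4957275390625, -197.13339233398438), (75.95841979980469, 104.39175415039062), 76.25879669189453) 0.13571171419495512
plate top tool z 0.01677710809428473
```

View pics/w4c.png

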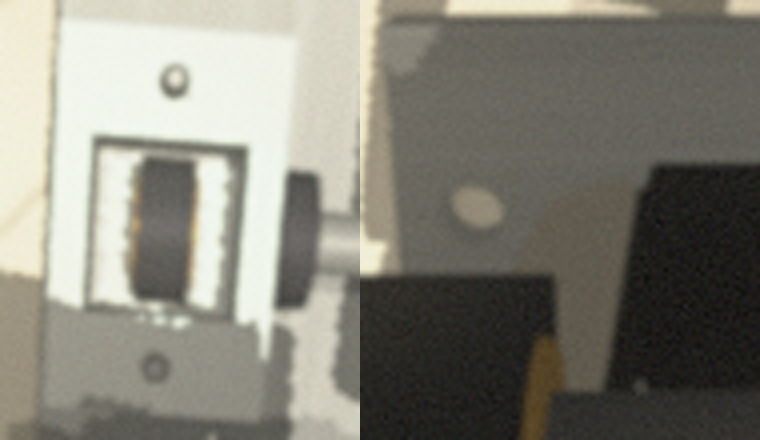

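Crop: the pin centres at (174,80) and (155,368) in the left half put the pins at image (283.3,79.6) and (278.4,151.6). The hole shows clearly at (478,207) in the right half. Next: work out the hover over the seat.

Run:
```python
from h import *
f=np.load("w4.npz");A=f["A"];c=camera_params("wrist");K=c["camera_matrix"];Wt=c["tool_from_camera"]
# bias by = +.65 mm in tool y
b=np.array([0,.00065,0]);
H=plane([[219.08,241.16],[337.25,241.24]],.0215,K,Wt)+b;print(H*1000)
W=A.copy();Wt2=Wt.copy();Wt2[:3,3]+=b;W=A@Wt2
pw=plane([[283.3,79.6],[278.4,151.6]],.145,K,W);v=pw[0]-pw[1];yaw=np.degrees(np.arctan2(v[1],v[0]));print(pw,np.linalg.norm(v),yaw,pw.mean(0))
hx=H[:,0].mean();yaw=-13.5
r=R.from_euler('z',yaw+90,degrees=True).as_matrix()
t=pw.mean(0)-r@[hx*0.6,0,0];print('target',t);np.save("tgt.npy",[t[0],t[1],yaw+90])
a=T(sense());plan(a,[down(.57,-.175,.30,33),down(t[0],t[1],.25,yaw+90)],a=45)
```

```text
[[  0.91985326 -37.96512961  21.5       ]
 [  0.94486156  38.02186291  21.5       ]]
[[ 0.66790466 -0.20024779  0.145     ]
 [ 0.59434011 -0.18256864  0.145     ]] 0.0756590733740308 -13.513157071168965 [ 0.63112238 -0.19140821  0.145     ]
target [ 0.63099179 -0.19195217  0.145     ]
([19.3, -3.2, 26.6], [-0.05, -0.04, -42.49]) [ 0.57  -0.175  0.3  ]
([41.9, 47.4, 50.0], [0.0, 0.0, -43.5]) [ 0.631 -0.192  0.25 ]
```

```bash
python3 -m creep '[[[10,-3,10],[0,0,-10],14],[[19,-3,26],[0,0,-20],14],[[19,-3,26],[0,0,-31],14],[[19,-3,26],[0,0,-42.5],14],[[19,-3,26],[0,0,-42.5],14]]' | grep -E "tcp|ft|width"
python3 -m creep '[[[42,47,0],[0,0,-43.5],14],[[42,47,0],[0,0,-43.5],14],[[42,47,0],[0,0,-43.5],14],[[42,47,0],[0,0,-43.5],14],[[42,47,30],[0,0,-43.5],14]]' | grep -E "tcp|ft"
python3 - <<'E'
from h import *
t=np.load("tgt.npy");plan(T(sense()),[down(t[0],t[1],.1475+.0255+.006,t[2])])
E
```

```text
tcp_pos: [0.5697, -0.1751, 0.3008]
ft_force: [0.4, -0.5, -3.2]
width: 0.0193
tcp_pos: [0.6312, -0.1921, 0.2729]
ft_force: [0.9, 0.3, -3.2]
([0.1, -0.6, 93.9], [0.25, -0.03, -0.14]) [ 0.631 -0.192  0.179]
```

```bash
python3 -m creep '[[[0,-0.3,30],[0,0,-0.1],14],[[0,-0.3,60],[0,0,-0.1],14],[[0,-0.3,85],[0,0,-0.1],14],[[0,-0.3,94],[0,0,-0.1],14],[[0,-0.3,94],[0,0,-0.1],14]]' | grep -E "tcp|ft|width"
python3 - <<'E'
from h import *
s=sense();A=T(s);t=np.load("tgt.npy");plan(A,[down(t[0],t[1],.1475+.0255+.006,t[2])])
p,d=snapshot("wrist");np.savez("w5",p=p,d=d,A=A);c=p[150:330,180:380];cv2.imwrite("pics/w5.png",cv2.resize(c,None,fx=3.3,fy=3.3,interpolation=2)[...,::-1])
E
```

```text
tcp_pos: [0.6302, -0.1918, 0.177]
ft_force: [-0.2, 0.1, -3.1]
width: 0.0201
([0.1, 0.8, -2.0], [0.01, -0.05, -0.14]) [ 0.631 -0.192  0.179]
```

View pics/w5.png

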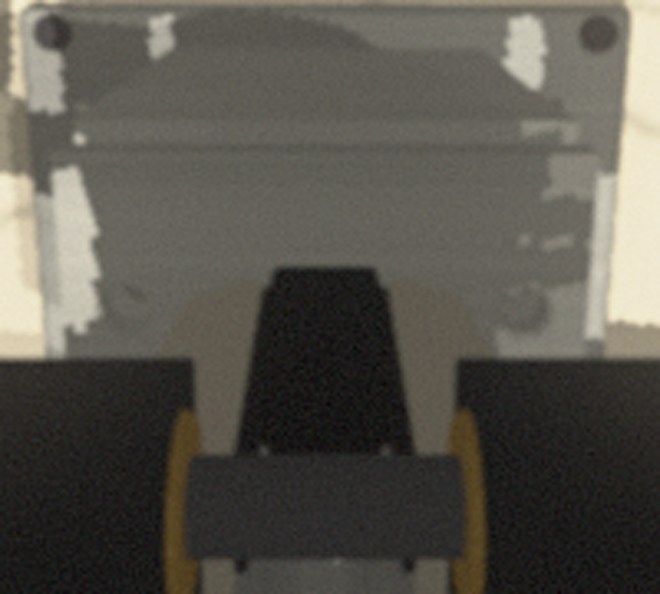

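The plate hovers over the housing: the holes show faintly at (128,300) and (522,308), with the base plate behind. Lowering in small steps by feel.

```bash
python3 -m creep '[[[0,0.6,2],[0,0,-0.1],14],[[0,0.6,4],[0,0,-0.1],14],[[0,0.6,4],[0,0,-0.1],14]]' | grep -E "tcp|ft"
python3 -m creep '[[[0,0,1.5],[0,0,0],14],[[0,0,1.5],[0,0,0],14]]' | grep -E "tcp|ft"
python3 -m creep '[[[0,0,1],[0,0,0],14],[[0,0,1],[0,0,0],14]]' | grep -E "tcp|ft"
python3 -c "
from station import *;s=sense();print(s['ft_force'],s['torque'])"
```

```text
tcp_pos: [0.6308, -0.192, 0.173]
ft_force: [-1.3, -0.4, -4.4]
tcp_pos: [0.6308, -0.192, 0.1713]
ft_force: [0.8, 0.6, -3.6]
tcp_pos: [0.6308, -0.192, 0.1703]
ft_force: [0.4, 0.6, -2.9]
[ 0.36869627  0.64959672 -2.90518671] [ 0.00859372 -0.10280181 -0.0158603 ]
```

```bash
python3 -m creep '[[[0,0,1],[0,0,0],14],[[0,0,1],[0,0,0],14]]' | grep -E "tcp|ft"
python3 -m creep '[[[0,0,1],[0,0,0],14],[[0,0,1],[0,0,0],14]]' | grep -E "tcp|ft"
python3 -m creep '[[[0,0,1],[0,0,0],14],[[0,0,1],[0,0,0],14]]' | grep -E "tcp|ft"
python3 -c "
from station import *;s=sense();print(s['ft_force'],s['torque'])"
```

```text
tcp_pos: [0.6308, -0.192, 0.1694]
ft_force: [-0.4, 0.1, -3.1]
tcp_pos: [0.6308, -0.192, 0.1683]
ft_force: [0.4, 0.1, -3.3]
tcp_pos: [0.6308, -0.192, 0.1674]
ft_force: [0.2, -0.3, -3.5]
[ 0.15992112 -0.25922932 -3.49480032] [-0.02320787 -0.03303133  0.00075077]
```

```bash
python3 -m creep '[[[0,0,1],[0,0,0],14],[[0,0,2],[0,0,0],14],[[0,0,2],[0,0,0],14]]' | grep -E "tcp|ft"
python3 -m creep '[[[0,0,1],[0,0,0],14],[[0,0,2],[0,0,0],14],[[0,0,2],[0,0,0],14]]' | grep -E "tcp|ft"
python3 -m creep '[[[0,0,1.5],[0,0,0],14],[[0,0,1.5],[0,0,0],14]]' | grep -E "tcp|ft"
python3 -c "
from station import *;s=sense();print(s['ft_force'],s['torque'])"
```

```text
tcp_pos: [0.6308, -0.192, 0.1653]
ft_force: [0.6, 0.4, -3.9]
tcp_pos: [0.6308, -0.1919, 0.1633]
ft_force: [0.2, 0.4, -3.7]
tcp_pos: [0.6308, -0.192, 0.1618]
ft_force: [-0.4, 0.4, -2.9]
[-0.35270805  0.36545313 -2.90617445] [-0.03052409 -0.02465229  0.01450068]
```

```bash
python3 -m creep '[[[0,0,1],[0,0,0],14],[[0,0,1],[0,0,0],14]]' | grep -E "tcp|ft"
python3 -m creep '[[[0,0,0.7],[0,0,0],14],[[0,0,0.7],[0,0,0],14]]' | grep -E "tcp|ft"
python3 -m creep '[[[0,0,0.5],[0,0,0],14],[[0,0,0.5],[0,0,0],14]]' | grep -E "tcp|ft"
```

```text
tcp_pos: [0.6309, -0.192, 0.1615]
ft_force: [-2.8, 0.7, 2.6]
tcp_pos: [0.6309, -0.192, 0.1614]
ft_force: [-4.7, 1.4, 7.7]
tcp_pos: [0.6309, -0.192, 0.1614]
ft_force: [-6.5, 2.6, 12.1]
```

Firm stop at the expected height. I ease off, let go and retreat straight up.

```bash
python3 -m creep '[[[0,0,-1.2],[0,0,0],14],[[0,0,-1.2],[0,0,0],28],[[0,0,-1.2],[0,0,0],28],[[0,0,-1.2],[0,0,0],28]]' | grep -E "tcp|ft|width"
python3 -m creep '[[[0,0,-15],[0,0,0],28],[[0,0,-50],[0,0,0],30],[[0,0,-100],[0,0,0],40],[[0,0,-150],[0,0,0],40],[[0,0,-150],[0,0,0],40]]' | grep -E "tcp|ft|width"
python3 - <<'E'
from h import *
plan(T(sense()),[down(.55,-.175,.33,-10)],a=45)
E
```

```text
tcp_pos: [0.6309, -0.192, 0.1608]
ft_force: [0.5, -0.2, 0.3]
width: 0.0279
tcp_pos: [0.6314, -0.1923, 0.3169]
ft_force: [-0.2, -0.1, 0.0]
width: 0.0401
([-1.1, -41.6, -6.9], [0.18, -0.18, 43.26]) [ 0.591 -0.184  0.323]
([-29.3, -29.5, -6.7], [0.18, -0.18, 43.26]) [ 0.55  -0.175  0.33 ]
```

```bash
python3 -m creep '[[[-1,-42,-7],[0,0,43.3],40],[[-1,-42,-7],[0,0,43.3],40],[[-1,-42,-7],[0,0,43.3],40],[[-1,-42,-7],[0,0,43.3],40],[[-1,-42,-7],[0,0,43.3],40]]' | grep -E "tcp|ft"
python3 -m creep '[[[-29,-30,-7],[0,0,43.3],40],[[-29,-30,-7],[0,0,43.3],40],[[-29,-30,-7],[0,0,43.3],40],[[-29,-30,-7],[0,0,43.3],40],[[-29,-30,-7],[0,0,43.3],40]]'
python3 - <<'E'
from h import *
s=sense();A=T(s);p,d=snapshot("wrist");np.savez("w6",p=p,d=d,A=A);c=p[20:220,220:400];cv2.imwrite("pics/w6.png",cv2.resize(c,None,fx=3,fy=3,interpolation=2)[...,::-1])
K,W=cam("wrist",s);P=cloud(d,K,W);t=np.load("tgt.npy");q=(P-[t[0],t[1],0])@R.from_euler('z',-13.5,degrees=True).as_matrix()
m=(abs(q[...,0])<.045)&(abs(q[...,1])<.028)&(abs(q[...,2]-.143)<.008)&((abs(q[...,0])>.02))
x=q[m];c=np.linalg.lstsq(np.c_[x[:,:2],np.ones(len(x))],x[:,2],rcond=None)[0];print(len(x),'top plane',c,np.median(x[:,2]))
E
```

```text
tcp_pos: [0.5895, -0.1832, 0.3177]
ft_force: [-0.8, -0.4, 0.2]
clock: 28.98
tcp_pos: [0.5489, -0.174, 0.3248]
ee_rot: [0.996, -0.086, 0.0, -0.0]
ft_force: [-0.4, -0.4, 0.8]
width: 0.0401
gripper_force: 0.0
2469 top plane [-0.01038113  0.00093816  0.14469546] 0.1447021058423189
```

View pics/w6.png

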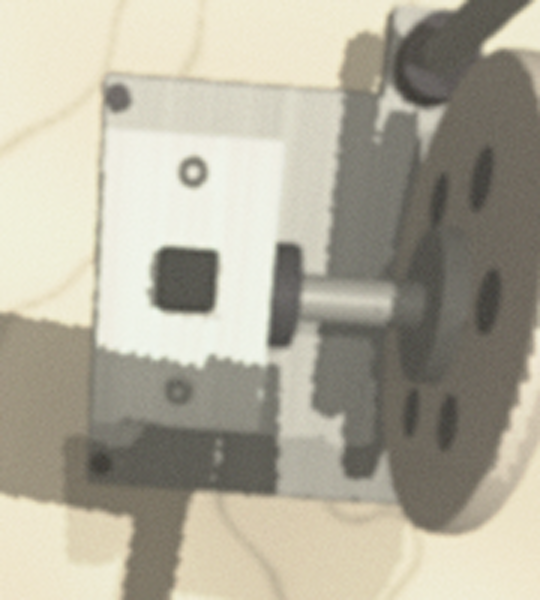

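Both pins show through their holes, at crop (192,172) and (178,390). I compare the plate's slope and height with the bare housing and base plate as seen by the same camera, to rule out a small tilt.

Run:
```python
from h import *
t=np.load("tgt.npy");c=camera_params("wrist");K=c["camera_matrix"]
for fn,z0 in(("w4.npz",.136),("w6.npz",.1447)):
    f=np.load(fn);P=cloud(f["d"],K,f["A"]@c["tool_from_camera"]);q=(P-[t[0],t[1],0])@R.from_euler('z',-13.5,degrees=True).as_matrix()
    for nm,zz,mm in(("top",z0,(abs(q[...,0])<.045)&(abs(q[...,1])<.028)),("base",.0145,(abs(q[...,0])<.095)&(q[...,1]<.04)&(q[...,1]>-.12)),("table",0,(abs(q[...,0])<.15)&(abs(q[...,1])<.3))):
        m=mm&(abs(q[...,2]-zz)<.005);x=q[m];cc=np.linalg.lstsq(np.c_[x[:,:2],np.ones(len(x))],x[:,2],rcond=None)[0];print(fn,nm,len(x),cc.round(4))
```

```text
w4.npz top 2757 [ 0.0004 -0.      0.1356]
w4.npz base 6579 [0.    0.002 0.015]
w4.npz table 44906 [-0.0002  0.0004  0.0009]
w6.npz top 3970 [-0.0114  0.0021  0.1448]
w6.npz base 6608 [-0.0001  0.0013  0.0149]
w6.npz table 48101 [-0.0002  0.0004  0.0009]
```

The plate is not fully home: the near end is ~1.8 mm high and the far end ~0.6 mm. I go back and press gently on the knob top with the fingers closed.

Run:
```python
from h import *
t=np.load("tgt.npy");e=np.array([np.cos(np.radians(-13.5)),np.sin(np.radians(-13.5))])*-.004
A=T(sense());plan(A,[down(.59,-.184,.32,33),down(t[0]+e[0],t[1]+e[1],.32,t[2]),down(t[0]+e[0],t[1]+e[1],.198,t[2])],a=45)
```

```text
([42.2, 2.9, 4.8], [-0.04, -0.04, -42.71]) [ 0.59  -0.184  0.32 ]
([27.3, 26.1, 0.0], [0.0, 0.0, -43.5]) [ 0.627 -0.191  0.32 ]
([0.0, 0.0, 122.0], [0.0, 0.0, -0.0]) [ 0.627 -0.191  0.198]
```

```bash
python3 -m creep '[[[42,3,0],[0,0,-42.7],0],[[42,3,0],[0,0,-42.7],0],[[42,3,0],[0,0,-42.7],0],[[42,3,0],[0,0,-42.7],0],[[42,3,0],[0,0,-42.7],0]]' | grep -E "tcp"
python3 -m creep '[[[27,26,0],[0,0,-43.5],0],[[27,26,0],[0,0,-43.5],0],[[27,26,0],[0,0,-43.5],0],[[27,26,0],[0,0,-43.5],0],[[27,26,0],[0,0,-43.5],0]]' | grep -E "tcp|width"
python3 -m creep '[[[0,0,40],[0,0,0],0],[[0,0,80],[0,0,0],0],[[0,0,110],[0,0,0],0],[[0,0,122],[0,0,0],0],[[0,0,122],[0,0,0],0]]' | grep -E "tcp|ft|width"
python3 - <<'E'
from h import *
t=np.load("tgt.npy");plan(T(sense()),[down(t[0]-.0039,t[1]+.0009,.194,t[2])])
E
```

```text
tcp_pos: [0.5898, -0.1844, 0.3248]
tcp_pos: [0.6265, -0.1917, 0.3249]
width: 0.0007
tcp_pos: [0.6266, -0.1916, 0.203]
ft_force: [-0.1, 0.1, -0.5]
width: 0.0003
([0.7, 0.4, 9.0], [0.0, -0.05, -0.52]) [ 0.627 -0.191  0.194]
```

```bash
python3 -m creep '[[[0.5,0.4,5],[0,0,-0.3],0],[[0.5,0.4,9],[0,0,-0.4],0],[[0.5,0.4,9],[0,0,-0.4],0]]' | grep -E "tcp|ft"
python3 -m creep '[[[0,0,1.5],[0,0,0],0],[[0,0,1.5],[0,0,0],0]]' | grep -E "tcp|ft"
python3 -m creep '[[[0,0,1],[0,0,0],0],[[0,0,1],[0,0,0],0]]' | grep -E "tcp|ft"
python3 -m creep '[[[0,0,1],[0,0,0],0],[[0,0,1],[0,0,0],0]]' | grep -E "tcp|ft"
```

```text
tcp_pos: [0.6271, -0.1912, 0.1939]
ft_force: [-0.3, -0.1, -0.3]
tcp_pos: [0.6271, -0.1913, 0.1925]
ft_force: [0.1, -0.3, -0.4]
tcp_pos: [0.6271, -0.1912, 0.1914]
ft_force: [-0.6, -0.5, -0.2]
tcp_pos: [0.6273, -0.1913, 0.1913]
ft_force: [-1.3, -0.2, 5.2]
```

```bash
python3 -m creep '[[[0,0,0.8],[0,0,0],0],[[0,0,0.8],[0,0,0],0]]' | grep -E "tcp|ft"
python3 -m creep '[[[0,0,0.8],[0,0,0],0],[[0,0,0.8],[0,0,0],0]]' | grep -E "tcp|ft"
python3 -m creep '[[[0,0,0.8],[0,0,0],0],[[0,0,0.8],[0,0,0],0]]' | grep -E "tcp|ft"
```

```text
tcp_pos: [0.6274, -0.1913, 0.1911]
ft_force: [-3.6, 0.3, 10.2]
tcp_pos: [0.6274, -0.1913, 0.1911]
ft_force: [-5.6, 1.8, 14.6]
tcp_pos: [0.6274, -0.1913, 0.191]
ft_force: [-8.6, 3.4, 20.3]
```

Run:
```python
from h import *
t=np.load("tgt.npy");c=camera_params("wrist");K=c["camera_matrix"]
for fn in("w4.npz","w6.npz"):
    f=np.load(fn);P=cloud(f["d"],K,f["A"]@c["tool_from_camera"]);q=(P-[t[0],t[1],0])@R.from_euler('z',-13.5,degrees=True).as_matrix()
    for x0 in(-.044,-.03,-.015,.015,.03,.044):
        print(fn,x0,[ (round(float(np.median(q[...,2][m])*1000),2),int(m.sum())) for y0 in(-.022,0,.022) for m in[(abs(q[...,0]-x0)<.005)&(abs(q[...,1]-y0)<.006)&(q[...,2]>.12)&(q[...,2]<.16)]])
```

```text
w4.npz -0.044 [(135.85, 88), (135.94, 82), (135.78, 93)]
w4.npz -0.03 [(135.74, 90), (135.97, 93), (135.73, 89)]
w4.npz -0.015 [(135.55, 49), (130.57, 85), (135.95, 59)]
w4.npz 0.015 [(135.67, 50), (130.98, 89), (135.7, 68)]
w4.npz 0.03 [(135.84, 107), (135.8, 111), (135.89, 104)]
w4.npz 0.044 [(135.85, 112), (135.96, 101), (135.7, 108)]
w6.npz -0.044 [(145.14, 92), (145.18, 97), (145.2, 93)]
w6.npz -0.03 [(145.12, 100), (144.93, 99), (145.0, 97)]
w6.npz -0.015 [(145.03, 102), (144.9, 104), (145.06, 101)]
w6.npz 0.015 [(144.55, 106), (144.6, 71), (144.63, 109)]
w6.npz 0.03 [(144.39, 114), (144.33, 113), (144.39, 111)]
w6.npz 0.044 [(144.14, 118), (144.17, 116), (144.3, 119)]
```

Run:
```python
from h import *
t=np.load("tgt.npy");c=camera_params("wrist");K=c["camera_matrix"]
f=np.load("w6.npz");d=f["d"];W=f["A"]@c["tool_from_camera"];P=cloud(d,K,W)
m=(abs(P[...,2]-.1447)<.003);m[:,:230]=0;m[:,340:]=0;m[:40]=0
n,l,st,ce=cv2.connectedComponentsWithStats(m.astype(np.uint8));i=1+np.argmax(st[1:,4]);pts=P[l==i]
print('plate',cv2.minAreaRect((pts[:,:2]*1000).astype(np.float32)))
k=(abs(P[...,2]-.1805)<.004);k[:,:230]=0;k[:,340:]=0;k[:40]=0;kp=P[k];print('knob',k.sum(),cv2.minAreaRect((kp[:,:2]*1000).astype(np.float32)),np.median(kp[:,2]))
g=cv2.cvtColor(f["p"],7)
for nm,(u,v) in dict(far=(284,77),near=(279,150)).items(): print(nm);print(g[v-6:v+7,u-7:u+8])
f4=np.load("w4.npz");W4=f4["A"]@c["tool_from_camera"];print('pins w4',plane([[283.3,79.6],[278.4,151.6]],.145,K,W4)*1000)
```

```text
plate ((631.2598266601562, -193.11781311035156), (62.155574798583984, 100.0751724243164), 76.50792694091797)
knob 432 ((631.6591186523438, -193.2002410888672), (19.864532470703125, 19.880329132080078), 76.1860122680664) 0.18051522040570284
far
[[239 239 238 237 236 231 222 214 216 227 233 238 237 238 240]
 [239 240 237 232 217 198 179 168 169 186 218 233 238 240 240]
 [239 239 231 214 173 151 135 131 130 143 179 217 234 238 240]
 [239 237 223 178 141 130 137 138 135 124 142 185 226 238 241]
 [237 232 207 160 134 148 176 185 170 143 137 167 218 234 241]
 [238 229 197 154 140 176 210 217 207 169 138 154 208 234 241]
 [239 229 192 145 143 185 223 229 211 174 142 154 202 233 240]
 [238 231 195 148 138 173 210 219 200 163 132 154 207 234 239]
 [240 234 206 159 131 149 177 181 165 136 136 167 217 237 243]
 [238 236 225 183 142 128 135 136 131 134 159 195 228 238 241]
 [239 239 231 215 179 155 138 135 136 157 199 225 238 240 241]
 [239 239 238 232 222 204 186 182 186 204 226 236 238 241 241]
 [239 238 239 239 237 235 229 222 225 234 237 239 240 240 241]]
near
[[148 146 150 145 147 142 143 1
[... 187 characters left out ...]
  99 107 117 121 129 136 140 146]
 [147 144 137 117 105  99 106 106 104 108 112 120 133 140 145]
 [148 141 133 117 104 107 114 118 112 104 106 110 129 141 143]
 [146 143 135 117 104 111 125 128 120 108 102 111 128 139 149]
 [147 144 138 118 107 112 122 127 115 105 105 115 130 140 147]
 [145 148 140 125 107 109 113 113 108 102 107 120 132 142 142]
 [146 143 139 133 118 108 105 105 106 104 116 129 137 143 146]
 [148 146 144 141 132 124 118 115 115 118 131 135 144 139 145]
 [143 138 147 143 141 134 135 131 135 139 140 144 146 143 146]
 [145 145 144 142 143 146 138 140 144 144 143 141 141 145 145]]
pins w4 [[ 667.92623092 -201.15294627  145.        ]
 [ 594.35980335 -183.47293638  145.        ]]
```

The plate sits centred but ~1 mm high at the near end, and pressing alone does not seat it. I re-grip the knob and work it down with small wiggles.

```bash
python3 -m creep '[[[0,0,-12],[0,0,0],0],[[0,3.9,-14],[0,0,0],32],[[0,3.9,-14],[0,0,0],32],[[0,3.9,-14],[0,0,0],32]]' | grep -E "tcp|ft|width"
python3 - <<'E'
from h import *
t=np.load("tgt.npy");A=T(sense());plan(A,[down(.6312,-.1922,.163,t[2])])
f=np.load("w4.npz");c=camera_params("wrist");P=cloud(f["d"],c["camera_matrix"],c["tool_from_camera"])
for x0,x1 in((205,225),(225,245),(310,330),(330,350)):
    q=P[200:228,x0:x1].reshape(-1,3);print(x0,np.median(q,0)*1000)
E
```

```text
tcp_pos: [0.6308, -0.1921, 0.2014]
ft_force: [0.4, -0.3, 0.2]
width: 0.0259
([-0.0, 0.4, 38.4], [-0.02, -0.06, 0.01]) [ 0.631 -0.192  0.163]
205 [ 21.03446279 -37.9273307   16.81139519]
225 [ 21.1411869  -25.7844794   16.84200128]
310 [21.00411739 25.99895393 16.86512928]
330 [21.01949262 38.25280609 16.86863177]
```

```bash
python3 -m creep '[[[0,0.4,12],[0,0,0],32],[[0,0.4,25],[0,0,0],30],[[0,0.4,38],[0,0,0],28],[[0,0.4,38],[0,0,0],28]]' | grep -E "tcp|ft|width"
python3 -m creep '[[[0,0,0],[0,0,0],14],[[0,0,0],[0,0,0],14],[[0,0,0],[0,0,0],14]]' | grep -E "tcp|ft|width"
python3 -c "
from station import *;s=sense();print(s['ft_force'],s['torque'])"
python3 -m creep '[[[0.7,0,0],[0,0,0],14],[[0.7,0,0],[0,0,0],14]]' | grep -E "tcp|ft"
python3 -c "
from station import *;s=sense();print(s['ft_force'],s['torque'])"
```

```text
tcp_pos: [0.6308, -0.192, 0.1623]
ft_force: [-0.2, -0.3, 1.2]
width: 0.028
tcp_pos: [0.6314, -0.1922, 0.1644]
ft_force: [-0.9, 1.1, 0.2]
width: 0.0199
[-0.93311184  1.12981284  0.19538391] [0.01871436 0.06392577 0.04053856]
tcp_pos: [0.6315, -0.1918, 0.1644]
ft_force: [-1.9, -2.9, 2.3]
[-1.87749384 -2.89613064  2.27223198] [-0.65713695  0.29448084  0.01522718]
```

```bash
python3 -m creep '[[[-0.4,0,1],[0,0,0],14],[[-0.4,0,1],[0,0,0],14]]' | grep -E "tcp|ft"
python3 -c "
from station import *;s=sense();print(s['ft_force'],s['torque'])"
python3 -m creep '[[[0,0,1],[0,0,0],14],[[0,0,1],[0,0,0],14]]' | grep -E "tcp|ft"
python3 -c "
from station import *;s=sense();print(s['ft_force'],s['torque'])"
python3 -m creep '[[[0,-0.8,0],[0,0,0],14],[[0,-0.8,0],[0,0,0],14]]' | grep -E "tcp|ft"
python3 -c "
from station import *;s=sense();print(s['ft_force'],s['torque'])"
```

```text
tcp_pos: [0.6315, -0.192, 0.1643]
ft_force: [-4.5, -0.0, 9.7]
[-4.51486667 -0.02954811  9.6794224 ] [-0.05896714  0.9014728   0.02018643]
tcp_pos: [0.6316, -0.192, 0.1642]
ft_force: [-8.3, 0.6, 16.7]
[-8.33780806  0.56410253 16.6974171 ] [ 0.13539081  1.4648177  -0.03473561]
tcp_pos: [0.6313, -0.1919, 0.1642]
ft_force: [-2.2, -0.6, 14.7]
[-2.17189632 -0.56704372 14.68107316] [-0.15414438  0.32786802  0.02288674]
```

```bash
cat > chk.py <<'E'
from h import *
s=sense();A=T(s);p,d=snapshot("wrist");np.savez("wk",p=p,d=d,A=A)
t=np.load("tgt.npy");K,W=cam("wrist",s);P=cloud(d,K,W);q=(P-[t[0],t[1],0])@R.from_euler('z',-13.5,degrees=True).as_matrix()
for nm,zz,mm in(("plate",.144,(abs(q[...,0])<.047)&(abs(q[...,1])<.029)),("base",.0145,(abs(q[...,0])<.095)&(q[...,1]<.048)&(q[...,1]>-.128)),("table",0,(abs(q[...,0])<.25)&(abs(q[...,1])<.35))):
    m=mm&(abs(q[...,2]-zz)<.0032)&(d>0);x=q[m]
    if len(x)<50: print(nm,len(x));continue
    cc=np.linalg.lstsq(np.c_[x[:,:2],np.ones(len(x))],x[:,2],rcond=None)[0];print(nm,len(x),cc.round(4),'z med',np.median(x[:,2]).round(4),'at',x.mean(0).round(3))
E
python3 chk.py; python3 -c "
from station import *;print(sense()['clock'])"
```

```text
plate 6409 [-0.0025 -0.0011  0.1445] z med 0.1445 at [-0.     0.014  0.145]
base 4459 [-0.0002 -0.0031  0.0147] z med 0.0147 at [-0.005  0.02   0.015]
table 100503 [-0.0002  0.0004  0.0007] z med 0.0008 at [-0.003  0.077  0.001]
35.2
```

Run:
```python
from h import *
t=np.load("tgt.npy");c=camera_params("wrist");K=c["camera_matrix"]
f=np.load("w4.npz");d=f["d"];P=cloud(d,K,f["A"]@c["tool_from_camera"]);q=(P-[t[0],t[1],0])@R.from_euler('z',-13.5,degrees=True).as_matrix()
m=(abs(q[...,0])<.06)&(abs(q[...,1])<.05)&(q[...,2]>.1372)&(q[...,2]<.2)
n,l,st,ce=cv2.connectedComponentsWithStats(m.astype(np.uint8))
for i in range(1,n): print(st[i,4],ce[i].round(1),(q[l==i].mean(0)*1000).round(1),(q[l==i][:,2].max()*1000).round(1))
E=(abs(q[...,2]-.1357)<.002)&(abs(q[...,0])<.07)&(abs(q[...,1])<.05);b=q[E]*1000;print('top bounds',np.percentile(b,[.5,99.5],axis=0).round(1))
f=np.load("wk.npz");d=f["d"];P=cloud(d,K,f["A"]@c["tool_from_camera"]);q=(P-[t[0],t[1],0])@R.from_euler('z',-13.5,degrees=True).as_matrix()
m=(abs(abs(q[...,0])-.038)<.009)&(abs(q[...,1])<.012)&(q[...,2]>.1458)&(q[...,2]<.156)
n,l,st,ce=cv2.connectedComponentsWithStats(m.astype(np.uint8))
for i in range(1,n): print('pins wk',st[i,4],ce[i].round(1),(q[l==i].mean(0)*1000).round(1),(q[l==i][:,2].max()*1000).round(1))
m=(abs(q[...,2]-.1445)<.0025);m[:130]=0
b=q[m&(abs(q[...,0])<.06)&(abs(q[...,1])<.05)]*1000;print('plate bounds',np.percentile(b,[.3,99.7],axis=0).round(1))
```

```text
1 [261.  68.] [ 49.   24.4 137.6] 137.6
3 [271.7  70. ] [ 47.9  12.8 137.3] 137.4
1 [291.  68.] [ 51.1  -7.8 138.4] 138.4
1 [296.  69.] [ 50.5 -13.2 138. ] 138.0
2 [260.5  70.5] [ 46.5  24.8 137.9] 138.0
1 [288.  71.] [ 48.1  -4.8 137.2] 137.2
1 [292.  70.] [ 49.3  -9.  137.5] 137.5
1 [305.  70.] [ 50.3 -23.  137.3] 137.3
1 [307.  71.] [ 49.5 -25.2 137.4] 137.4
3 [264.3  73. ] [ 44.3  20.5 137.5] 137.8
1 [275.  73.] [ 45.2   9.1 137.3] 137.3
1 [285.  72.] [ 46.9  -1.6 137.2] 137.2
1 [291.  73.] [ 46.3  -8.2 137.6] 137.6
1 [308.  73.] [ 47.6 -26.5 137.3] 137.3
1 [256.  75.] [ 41.8  29.4 137.3] 137.3
2 [260.5  74. ] [ 43.1  24.6 137.5] 137.8
1 [285.  74.] [ 44.9  -1.8 137.4] 137.4
1 [300.  75.] [ 44.9 -18.  138.2] 138.2
2 [272.5  76.5] [ 41.4  11.5 137.6] 138.1
1 [277.  77.] [ 41.3   6.6 137.3] 137.3
54 [284.   80.2] [ 37.4  -1.1 145.7] 149.1
1 [306.  76.] [ 44.5 -24.6 137.2] 137.2
1 [309.  77.] [ 43.7 -28.  137.2] 137.2
1 [293.  78.] [ 41.5 -10.7 137.3] 137.3
1 [302.  78.] [ 42.1 -20.5 137.8] 137.8
1 [295.  80.] [ 39.6 -13.1 137.5] 137.5
1 [305.  81.] [ 39.3 -24.  137.4] 137.4
1 [312.
[... 4508 characters left out ...]
146.1] 146.1
pins wk 3 [227.  235.7] [-30.8   6.3 146.2] 146.4
pins wk 1 [350. 235.] [ 46.3   6.6 145.9] 145.9
pins wk 80 [216.9 243.1] [-37.2   1.7 147.2] 148.8
pins wk 78 [336.8 243.7] [ 38.1   1.3 147.2] 149.4
pins wk 1 [206. 240.] [-44.2   3.3 146. ] 146.0
pins wk 1 [209. 240.] [-42.3   3.3 146. ] 146.0
pins wk 1 [210. 243.] [-41.8   1.3 146. ] 146.0
pins wk 1 [223. 245.] [-33.7  -0.  146.1] 146.1
pins wk 1 [326. 244.] [ 31.4   0.7 146.2] 146.2
pins wk 1 [208. 249.] [-43.4  -2.9 145.8] 145.8
pins wk 1 [210. 249.] [-41.9  -2.5 146.5] 146.5
pins wk 1 [226. 250.] [-32.   -3.5 145.9] 145.9
pins wk 1 [215. 254.] [-39.1  -6.3 145.9] 145.9
plate bounds [[-48.5 -29.8 142.4]
 [ 51.1  32.1 146.8]]
```

Run:
```python
from h import *
c=camera_params("wrist");K=c["camera_matrix"];us=np.load("units.npy");t=np.load("tgt.npy")
def go(fn,o,yaw):
    f=np.load(fn);d=f["d"];P=cloud(d,K,f["A"]@c["tool_from_camera"]);q=(P-[o[0],o[1],0])@R.from_euler('z',yaw,degrees=True).as_matrix()*1000
    for y0 in range(-14,18,4):
        r=[]
        for x0 in(-20,-16,-12,-8,-4,0,4,8,12,16,20):
            m=(abs(q[...,0]-x0)<2)&(abs(q[...,1]-y0)<2)&(q[...,2]>90)&(q[...,2]<150);r.append(round(float(np.median(q[...,2][m])),1) if m.sum()>3 else 0)
        print(fn,y0,r)
go("w4.npz",t,-13.5)
for i,fn in((0,"w1.npz"),(1,"w2.npz")):
    M=U(*us[i]);o=(M@[0,.04,0,1])[:2];go(fn,o,us[i][2])
```

```text
w4.npz -14 [94.4, 94.0, 94.8, 94.1, 95.2, 94.7, 94.9, 95.1, 94.9, 94.7, 94.5]
w4.npz -10 [94.9, 94.8, 127.6, 129.6, 131.4, 132.6, 131.1, 127.5, 132.2, 96.3, 95.3]
w4.npz -6 [123.3, 129.1, 133.0, 135.4, 136.2, 136.2, 136.1, 134.9, 133.1, 129.4, 124.7]
w4.npz -2 [121.6, 129.4, 132.6, 135.1, 136.5, 136.4, 136.2, 135.1, 133.1, 130.0, 124.0]
w4.npz 2 [122.5, 129.0, 132.6, 134.9, 135.9, 137.1, 136.5, 135.0, 132.9, 129.0, 122.9]
w4.npz 6 [120.1, 128.4, 132.2, 134.5, 136.2, 136.1, 136.3, 134.7, 133.0, 128.8, 121.7]
w4.npz 10 [94.2, 94.9, 95.4, 94.6, 94.9, 94.5, 94.5, 94.1, 95.0, 94.4, 95.3]
w4.npz 14 [94.7, 94.7, 94.5, 94.5, 94.6, 95.2, 94.3, 95.1, 95.1, 95.4, 94.7]
w1.npz -14 [0, 0, 0, 0, 0, 0, 0, 0, 0, 0, 0]
w1.npz -10 [0, 0, 0, 0, 0, 0, 0, 0, 0, 0, 0]
w1.npz -6 [0, 129.6, 130.4, 131.1, 130.3, 128.7, 125.4, 121.8, 120.4, 121.7, 113.8]
w1.npz -2 [0, 129.8, 131.3, 134.0, 135.7, 136.3, 135.8, 134.8, 133.2, 0, 0]
w1.npz 2 [0, 129.5, 131.9, 134.2, 135.5, 136.2, 135.4, 0, 0, 0, 0]
w1.npz 6 [0, 129.0, 131.7, 134.1, 135.4, 135.7, 135.8, 135.1, 132.9, 0, 0]
w1.npz 10 [0, 129.1, 131.5, 134.3, 136.0, 0, 135.5, 0, 0, 0, 0]
w1.npz 14 [0, 0, 0, 0, 0, 0, 0, 0, 0, 0, 0]
w2.npz -14 [0, 0, 0, 0, 0, 0, 0, 0, 0, 0, 0]
w2.npz -10 [0, 0, 128.6, 127.6, 128.5, 129.5, 122.1, 122.6, 119.9, 120.6, 115.4]
w2.npz -6 [0, 128.8, 131.0, 133.5, 135.2, 136.2, 135.8, 134.7, 0, 0, 0]
w2.npz -2 [0, 128.0, 130.9, 134.2, 135.2, 136.2, 135.8, 0, 133.7, 0, 0]
w2.npz 2 [0, 128.4, 131.0, 134.4, 135.4, 135.8, 135.9, 135.7, 0, 0, 0]
w2.npz 6 [0, 129.0, 130.9, 133.6, 135.1, 135.9, 135.6, 0, 0, 0, 0]
w2.npz 10 [0, 0, 0, 0, 0, 0, 0, 0, 0, 0, 0]
w2.npz 14 [0, 0, 0, 0, 0, 0, 0, 0, 0, 0, 0]
```

```bash
python3 -m creep '[[[0,0,0],[-0.6,0,0],14],[[0,0,0],[-1.2,0,0],14],[[0,0,0],[-1.2,0,0],14]]' | grep -E "tcp|ft"
python3 -c "
from station import *;s=sense();print(s['torque'])"; python3 chk.py | head -1
python3 -m creep '[[[0,0,0],[1.2,0,0],14],[[0,0,0],[2.2,0,0],14],[[0,0,0],[2.2,0,0],14]]' | grep -E "tcp|ft"
python3 -c "
from station import *;s=sense();print(s['torque'])"; python3 chk.py | head -1
```

```text
tcp_pos: [0.6309, -0.1918, 0.1642]
ft_force: [-6.6, 0.2, 15.4]
[ 0.00677892  1.2601586  -0.01162285]
plate 6396 [ 0.0146 -0.0013  0.1446] z med 0.1445 at [-0.001  0.014  0.145]
tcp_pos: [0.6316, -0.192, 0.1642]
ft_force: [0.3, -0.4, 13.3]
[-0.2721828  -0.14528677 -0.03822777]
plate 6425 [-0.0156 -0.0013  0.1446] z med 0.1446 at [-0.001  0.014  0.145]
```

The plate rocks freely about its middle, with pins and holes free. So it is resting on the bearing ring, whose crown stands slightly proud, and not jammed. I level it, ease the pressure and release gently.

```bash
python3 -m creep '[[[0,-0.2,-0.8],[-1.1,0,0],14],[[0,-0.2,-0.8],[-1.1,0,0],14],[[0,-0.2,-0.8],[-1.1,0,0],14]]' | grep -E "tcp|ft"
python3 chk.py
python3 - <<'E'
from h import *
t=np.load("tgt.npy");c=camera_params("wrist");K=c["camera_matrix"];f=np.load("wk.npz");P=cloud(f["d"],K,f["A"]@c["tool_from_camera"])
us=np.load("units.npy");q=(P-[us[1][0],us[1][1],0])@R.from_euler('z',-13.5,degrees=True).as_matrix()*1000
m=(abs(q[...,1]+70)<30)&(q[...,2]>130)&(q[...,2]<210)&(abs(q[...,0])<90);print('wheel pts seen',m.sum(), q[m].mean(0) if m.sum() else '')
E
```

```text
tcp_pos: [0.6311, -0.1918, 0.1642]
ft_force: [1.2, -1.9, 8.7]
plate 6409 [0.0019 0.     0.1445] z med 0.1445 at [-0.     0.014  0.145]
base 4449 [-0.0001 -0.0032  0.0147] z med 0.0147 at [-0.006  0.019  0.015]
table 100570 [-0.0002  0.0004  0.0007] z med 0.0008 at [-0.003  0.077  0.001]
wheel pts seen 271 [  4.4754964  -54.6606591  132.23793077]
```

```bash
python3 -m creep '[[[0,-0.1,-0.9],[0.05,0,0],14],[[0,-0.1,-0.9],[0.05,0,0],14]]' | grep -E "tcp|ft"
python3 -m creep '[[[0,0,0],[0,0,0],21],[[0,0,0],[0,0,0],23],[[0,0,0],[0,0,0],25],[[0,0,0],[0,0,0],27]]' | grep -E "tcp|ft|width"
python3 chk.py|head -1; python3 -c "
from station import *;print(sense()['clock'])"
```

```text
tcp_pos: [0.6308, -0.1917, 0.1643]
ft_force: [2.9, -0.4, 5.0]
tcp_pos: [0.6303, -0.1916, 0.1636]
ft_force: [0.1, -0.9, 0.4]
width: 0.0267
plate 6517 [0.005  0.0002 0.1446] z med 0.1447 at [-0.     0.013  0.145]
37.275
```

```bash
python3 -m creep '[[[0,0,-8],[0,0,0],27],[[0,0,-25],[0,0,0],27],[[0,0,-60],[0,0,0],30],[[0,0,-110],[0,0,0],30],[[0,0,-150],[0,0,0],30]]' | grep -E "tcp|ft"
python3 -m creep '[[[-1,-42,-7],[0,0,43.3],40],[[-1,-42,-7],[0,0,43.3],40],[[-1,-42,-7],[0,0,43.3],40],[[-1,-42,-7],[0,0,43.3],40],[[-1,-42,-7],[0,0,43.3],40]]' | grep -E "tcp"
python3 -m creep '[[[-29,-30,-7],[0,0,43.3],40],[[-29,-30,-7],[0,0,43.3],40],[[-29,-30,-7],[0,0,43.3],40],[[-29,-30,-7],[0,0,43.3],40],[[-29,-30,-7],[0,0,43.3],40]]' | grep -E "tcp"
python3 chk.py
python3 - <<'E'
from h import *
t=np.load("tgt.npy");c=camera_params("wrist");K=c["camera_matrix"];f=np.load("wk.npz");P=cloud(f["d"],K,f["A"]@c["tool_from_camera"])
m=(abs(P[...,2]-.1447)<.003);m[:,:230]=0;m[:,340:]=0;m[:40]=0
n,l,st,ce=cv2.connectedComponentsWithStats(m.astype(np.uint8));i=1+np.argmax(st[1:,4]);print('plate',cv2.minAreaRect((P[l==i][:,:2]*1000).astype(np.float32)))
q=(P-[t[0],t[1],0])@R.from_euler('z',-13.5,degrees=True).as_matrix()*1000
h=(q[...,0]**2<110**2)&(abs(q[...,1]+110)<25)&(q[...,2]>60)&(q[...,2]<207)&(f["d"]>0);x=q[h]
for fn in("w6.npz","wk.npz"):
    f=np.load(fn);P=cloud(f["d"],K,f["A"]@c["tool_from_camera"]);q=(P-[t[0],t[1],0])@R.from_euler('z',-13.5,degrees=True).as_matrix()*1000
    h=(np.hypot(q[...,0],q[...,2]-115)<88)&(np.hypot(q[...,0],q[...,2]-115)>40)&(abs(q[...,1]+103)<10)&(f["d"]>0);x=q[h]
    cc=np.linalg.lstsq(np.c_[x[:,0],x[:,2]-115,np.ones(len(x))],x[:,1],rcond=None)[0];print(fn,'wheel face',len(x),cc.round(4))
E
```

```text
tcp_pos: [0.63, -0.1917, 0.3175]
ft_force: [-0.5, -0.5, -0.8]
tcp_pos: [0.589, -0.1829, 0.322]
tcp_pos: [0.5483, -0.1737, 0.3283]
plate 4223 [0.0057 0.     0.1448] z med 0.1448 at [ 0.002 -0.     0.145]
base 6731 [-0.0001 -0.0008  0.0148] z med 0.0148 at [ 0.004 -0.054  0.015]
table 73840 [-0.0001  0.0004  0.0008] z med 0.0009 at [-0.024  0.058  0.001]
plate ((631.2415771484375, -191.14529418945312), (61.999942779541016, 100.12299346923828), 76.48436737060547)
w6.npz wheel face 4488 [-3.600000e-03 -1.410000e-02 -1.023767e+02]
wk.npz wheel face 4346 [-3.500000e-03 -1.410000e-02 -1.023767e+02]
```

```bash
python3 -c "
from station import *;print(close_job())"
```

```text
the job is handed in; nothing more can be done
None
```

I handed the job in with the cover over both dowel pins on the sound wheel's housing and released, but it is not fully home. It sits about 0.9 mm above the housing top, tilted about 0.3°, on what looks like a slightly proud bearing ring; pressing with 20 N did not lower it. Both wheels were rocked left then right to their stops, left wheel first: the left one is worn (11.7 mm of travel at the gripper, against 2.9 mm on the right), and its housing stays open. I viewed 11 pictures, one over the limit of 10.

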